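# Reassemble the tortilla press

### The job

Put the tortilla press back together: take the loose aluminium pressing plate off the sloping wooden drying stand and lower it over the two pins of the press base until it lies flush, setting it down gently, not letting it drop. Then swing the press lever down over the plate as far as it goes, and leave everything else on the table where it is.

Things in the scene. Friction and masses are not known exactly. Their poses are not given: they have to be found in the camera images.
- plate: Loose aluminium plate 150 x 150 x 10 mm, 0.6 kg, leaning 32 deg on the stand. Origin: centre of underside; z: upward normal; x: uphill. On its middle a flat-sided handle: 60 mm long (plate x), 14 wide (y), top 46 mm above the underside; grip it across its width. Two 15 mm through holes at x = -58 and +58 mm, y = 0. Either way round fits the pins.
- press: Fixed aluminium press base: slab x -95 to +140 mm, 170 mm wide in y, top face 22 mm above the table. Origin: on the table below the midpoint of the pins; z up, x towards the hinge. Two steel pins, 12 mm diameter, 24 mm tall above the top face (upper 7 mm tapered to 5 mm), at x = -58 and +58 mm, y = 0. Hinge cheeks at x = 100 to 130 mm, 94 mm above the table.
- press_seat (a point): Point on the press base's top face midway between the two pins, 22 mm above the table, axes as the press. The plate's origin belongs here.
- lever (a joint): Angle of the press lever, rad: 0 = fully down at its stop, level along the press's -x, 1 mm above the handle of a flush plate; 1.57 = upright; range 0 to 2.1. Stiff hinge: it stays where it is left. A round bar 195 mm long from the hinge, 16 mm diameter, its outer 75 mm a grip of 20 mm diameter.
- lever_hinge (a point): Point on the lever's hinge axis (the axis runs along the press's y), 115 mm along the press's x from its origin and 77 mm above the table.
- lever_grip (a point): Point on the lever's centre line 165 mm from the hinge, in its grip, 30 mm short of the free end. Moves with the lever; its -x axis points along the lever to the free end.
- rack: Sloping wooden drying stand, fixed, 170 mm deep in x, 150 mm wide in y, 125 mm tall at its high edge (+x), which is turned towards the robot. Origin: on the table below the plate's middle. Two rails and a lip (7 mm above the rails) at the lower edge carry the plate, its underside centre 70 mm above the table; it rises 32 deg along its x.
- jar: Glass jar with a steel screw cap, 76 mm diameter, 130 mm tall, upright. Origin: centre of its underside. Bystander.
- mug: White mug, 80 mm diameter, 85 mm tall. Origin: centre of its underside. Bystander.
- bowl: Terracotta bowl, 120 mm diameter, 50 mm tall. Origin: centre of its underside. Bystander.
- spoon: Wooden spoon 260 mm long, lying along its x. Origin: middle of its underside. Bystander.
- whisk: Steel balloon whisk 270 mm long, 40 mm thick, lying along its x. Origin: on the table below the joint of handle and wires. Bystander.
- pot_big: Lower of two stacked blue enamel pots, 200 mm diameter, 106 mm tall with its lid. Origin: centre of its underside. Bystander.
- pot_small: Upper blue enamel pot with lid, 160 mm diameter, standing on the lower one. Origin: centre of its underside. Bystander.

How it is judged:
By the outcome, as a careful person would: the job done as asked, in the order asked, and still so for the second after the job is handed in, with the robot touching nothing.
It also fails if it takes over 72 s, if anything falls off the work surface, if the arm or the gripper's body presses on something with over 40 N, if the wrist force passes 120 N, or if a joint passes its speed limit or range.

### The arm

A 6-joint arm with a two-finger parallel gripper is mounted at the origin on the work surface. World frame = base frame: x ahead of the robot, y to its left, z up, the work surface at z = 0. Lengths are in mm, angles in rad, forces in N, time in s.
With the tool pointing down it reaches from about 275 to 750 mm from the base axis. Payload 10.2 kg.
Tool frame: the origin (TCP) lies between the finger pads; the fingertips stand 11 mm ahead of it and the grasp point (between the pads) lies 8 mm behind it (ctrl.nose_length is the distance from the TCP to the fingertips, in mm); x points along the fingers, y is the direction in which the jaws open and shut, and the axes are right-handed (so a half turn about x gives the same grasp; the last joint's range is limited). The gripper opens to 85 mm and grips with 20 to 120 N. Pads are 22 mm wide; open, the fingers measure 114 mm over their backs; the gripper's body (76 mm by 85 mm) begins 54 mm behind the grasp point. The pads swing forward as they close: fully open they stand 13 mm farther back than shut.
Start: joints at [-1.437, 0.313, 1.498, -0, 1.331, -0.223], TCP at [183.358, -491.946, 242.294] pointing down, gripper open.
Joint ranges: [-2.94, 2.94], [-0.97, 2.17], [0.19, 2.56], [-1.23, 4.37], [0.02, 3.11], [-2.88, 2.88]. Speed limits (rad/s): [2.39, 2.39, 3.01, 3.14, 3.14, 3.14].

### API

Orientations are given as a unit quaternion [w, x, y, z].
In Python, from rig import ctrl, capture, ticket gives the robot as it stands.
- The arm moves only by the tool step_arm, never from a script. Its argument "commands" is a list of rows, each a list of 2 entries, a list of its own where there are three numbers: the shift along the world's x, y, z normalised to -1 to 1, where 1 is 0.04 m, then the turn about the world's z normalised to -1 to 1, where 1 is 180 degrees. A call has 1 to 5 rows; each row shifts and turns the commanded pose from where the row before left it; what a row does not reach is not made up. A row lasts 1/10 s, in which the tool goes at most 50 mm and 8.59 degrees, less where a joint would pass 70% of its speed; a pose out of reach is approached as far as the arm can. A call with a number of a shift or a turn outside -1 to 1 is refused whole. A call with a gripper value outside its range is refused whole. "gripper" is the closure, from -1 (fully open) to 1 (shut), so that 0 is half open, set as the call begins (left out, the last holds). The fingers move at their own pace and stop on an object; "force" is the grip in N (left out, the last holds). Time passes only in rows, so rows that do not move let the fingers close. It gives the time, the measured TCP pose, the force and the opening at its end, in the units of the state.
- ctrl.sense(): the state, without advancing time (a new reading comes with each control period).
- capture(name): name is "side" or "top" or "wrist"; returns a dict with "image" (420x560x3 uint8, blue, green, red), "fov_y" (degrees; the focal length in pixels is half the picture's height over the tangent of half this angle, whatever the lens; pixels are square), "cx", "cy" (the principal point, pixels), "k1" (the pictures are not rectified: a ray, as slopes to the right and down, at radius r is drawn at 1 + k1 r^2 times it, then the intrinsics apply), "origin" and "orientation" of the camera in the world. Camera axes: x right, y down, z forward; pixel columns grow to the right and rows downward; lengths in mm; the calibration is good to about 2 mm. A picture is of the moment at which its call begins. There is no depth.
- ticket.finish_job(): hands the job in, once; it reports no verdict.
The state is a dict: "time_s": time; "joints": joint angles; "dq": joint speeds; "tau": joint torques, N m; "eef_pos": TCP position; "ee_rot": TCP orientation; "force": force on the tool from outside, world axes, zero at the start; "wrist_torque": the same for the moment, N m; "grip_width": opening from 0.0 (shut) to 1.0 (fully open).
Only numpy, scipy, OpenCV 4.12 (cv2) and the standard library are available. Lean on these libraries where they do the work, as an engineer would, in place of code of your own. Each camera call takes 0.05 s, during which the arm holds its last target.

## Working session

There is one attempt and no reset: what is moved stays moved. The work goes in short steps, Python scripts to look and compute and a tool call to move; the robot and the scene stay as the last step left them, time stands still between calls to the robot, and variables do not carry over. Pictures are saved under pics/ and viewed, and the job is handed in when it is done.

Besides the shell and the picture viewer there is one more tool, called after "Emit:" by a JSON object that holds its "method" and its "body", one argument or row to a line. step_arm: Moves the arm, as the interface text tells. Its arguments: {"type":"object","properties":{"commands":{"type":"array","items":{"type":"array"}},"gripper":{"type":"number"},"force":{"type":"number"}},"required":["commands"]}

```bash
ls -la; mkdir -p pics
cat > h.py <<'E'
import numpy as np, cv2
from rig import ctrl, capture, ticket
from scipy.spatial.transform import Rotation as R
def rot(q): return R.from_quat([q[1],q[2],q[3],q[0]]).as_matrix()
def K(c):
    f=c["image"].shape[0]/2/np.tan(np.radians(c["fov_y"])/2)
    return f
def ray(c,u,v):
    f=K(c); x=(u-c["cx"])/f; y=(v-c["cy"])/f
    rd=np.hypot(x,y); r=rd
    for _ in range(30): r=rd/(1+c["k1"]*r*r)
    s=r/rd if rd>0 else 1
    d=rot(c["orientation"])@np.array([x*s,y*s,1.]); return np.array(c["origin"],float),d
def onz(c,u,v,z):
    o,d=ray(c,u,v); return o+d*(z-o[2])/d[2]
def proj(c,P):
    p=rot(c["orientation"]).T@(np.array(P,float)-np.array(c["origin"])); x,y=p[0]/p[2],p[1]/p[2]
    k=1+c["k1"]*(x*x+y*y); f=K(c); return np.array([c["cx"]+f*x*k,c["cy"]+f*y*k])
def tri(o1,d1,o2,d2):
    d1=d1/np.linalg.norm(d1); d2=d2/np.linalg.norm(d2)
    A=np.stack([d1,-d2],1); t=np.linalg.lstsq(A,o2-o1,rcond=None)[0]
    a=o1+t[0]*d1;b=o2+t[1]*d2; return (a+b)/2,np.linalg.norm(a-b)
E
python3 - <<'E'
from h import *
import pickle
for n in ["side","top","wrist"]:
    c=capture(n); cv2.imwrite(f"pics/{n}0.png",c["image"]); pickle.dump(c,open(f"{n}0.pkl","wb"))
    print(n,{k:c[k] for k in c if k!="image"})
print(ctrl.sense())
E
```

```text
total 12
drwxr-xr-x  3 agent agent 4096 Dec  6 06:11 .
drwxr-xr-x 23 root  root  4096 Dec  6 06:11 ..
drwxr-xr-x  2 agent agent 4096 Dec  6 06:11 pics
side {'fov_y': 50.665712866634706, 'cx': 274.4663916805011, 'cy': 210.02985663301035, 'k1': -0.11600028939291886, 'origin': array([ 234.02499075, 1051.50644852,  932.15208884]), 'orientation': array([ 0.07025211, -0.16082485,  0.88713271, -0.42684372])}
top {'fov_y': 49.27363645913121, 'cx': 278.24632838319627, 'cy': 211.91186438640509, 'k1': -0.0648680649149025, 'origin': array([ 392.33497691,   83.05004789, 1668.85063207]), 'orientation': array([-0.04413858,  0.7082112 , -0.70385595,  0.03279447])}
wrist {'fov_y': 62.61841416319642, 'cx': 278.19743974826713, 'cy': 209.07082148829886, 'k1': -0.013950759916270195, 'origin': array([ 244.80085976, -468.68899594,  373.99537223]), 'orientation': array([ 0.10762108,  0.81437038, -0.56529462, -0.0752368 ])}
{'time_s': 0.15, 'joints': array([-1.43736823e+00,  3.13303649e-01,  1.49824837e+00,  9.59974802e-06,
        1.33100038e+00, -2.23429731e-01]), 'dq': array([-0.00017442, -0.00010494, -0.00141641,  0.00016417, -0.00174092,
        0.0006093 ]), 'tau': array([ 2.09649406e-03, -4.12370074e+01, -2.59796369e+01, -1.65052074e-04,
        3.26549889e-03,  1.76958736e-05]), 'eef_pos': array([ 183.35090406, -491.75140833,  241.88099889]), 'ee_rot': array([ 0.12516025,  0.6958992 ,  0.12583791, -0.69586208]), 'force': array([-0.40972795, -0.36207656,  0.40166702]), 'wrist_torque': array([ 0.00027817, -0.0643985 ,  0.00819228]), 'grip_width': 1.0025953454826206}
```

View pics/side0.png

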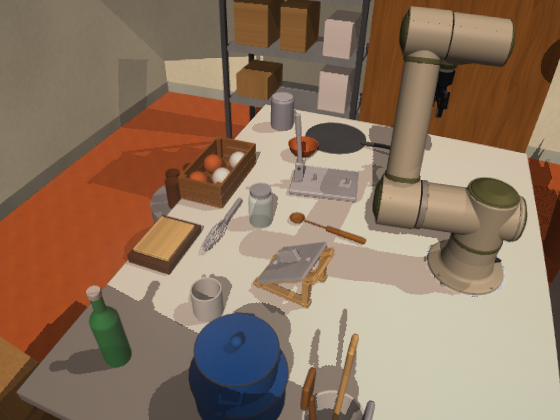

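View pics/top0.png

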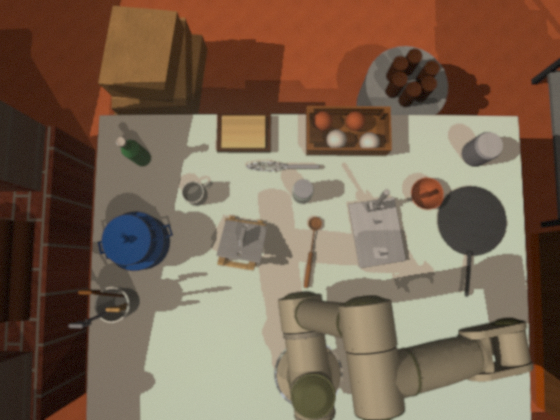

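View pics/wrist0.png

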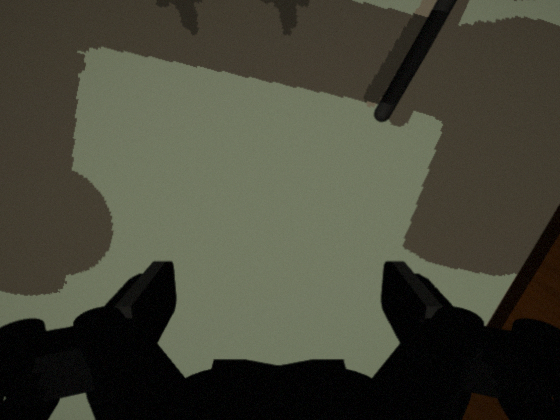

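The top view shows the rack and plate at about (243,242), the press at (378,235) with its hinge on the far side at (378,200), and the arm clear of both. The side view shows the lever standing almost upright at (299,140). I'll zoom in on both.

Run:
```python
import pickle,cv2,numpy as np
for n,boxes in [("top",[(205,200,80,80),(335,170,80,110)]),("side",[(245,230,100,80),(275,100,100,110)])]:
    c=pickle.load(open(n+"0.pkl","rb")); im=c["image"]
    out=[]
    for (x,y,w,h) in boxes:
        s=min(395/w,560/h); s=int(s)
        z=cv2.resize(im[y:y+h,x:x+w],None,fx=s,fy=s,interpolation=cv2.INTER_CUBIC)
        for g in range(0,w,10): cv2.putText(z,str(x+g),(g*s,8),0,.3,(0,255,255)); cv2.line(z,(g*s,10),(g*s,14),(0,255,255),1)
        for g in range(0,h,10): cv2.putText(z,str(y+g),(0,g*s+4),0,.3,(0,255,255))
        out.append(z)
    H=max(o.shape[0] for o in out)
    cv2.imwrite(f"pics/{n}z.png",np.hstack([cv2.copyMakeBorder(o,0,H-o.shape[0],0,4,0) for o in out]))
```

```text
(no output)
```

View pics/topz.png

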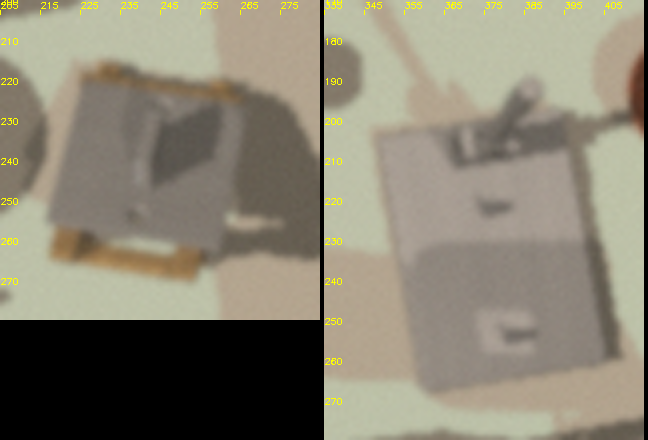

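View pics/sidez.png

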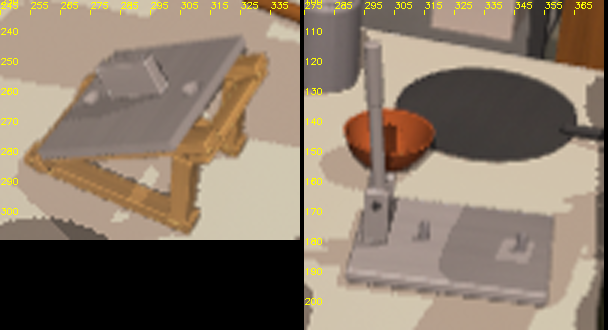

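Run:
```python
from h import *
import pickle
t=pickle.load(open("top0.pkl","rb"));s=pickle.load(open("side0.pkl","rb"))
print("plate")
for (u,v,z) in [(225.75,220,38.7),(266,224.5,38.7),(259.5,262,118.2),(217,254.5,118.2)]:
    print(onz(t,u,v,z).round(1))
print("press slab corners top")
for u,v in [(347.5,202),(395,200),(409,260),(361,268)]: print(onz(t,u,v,22).round(1))
print("side pins tops/bases")
for u,v,z in [(315.3,173.3,46),(315.3,179,22),(346.7,178.7,46),(346.7,184.5,22)]: print(onz(s,u,v,z).round(1))
print("side holes")
for u,v,z in [(275,262.3,78.5-30.7),(308,259.3,78.5+30.7)]: print(onz(s,u,v,z).round(1))
o1,d1=ray(s,299,114)
print("lever tip tri", tri(o1,d1,*ray(t,387.5,191.5)))
```

```text
plate
[540.3 297.9  38.7]
[524.9 153.3  38.7]
[391.5 170.6 118.2]
[415.6 314.9 118.2]
press slab corners top
[ 609.7 -140.6   22. ]
[ 618.  -313.4   22. ]
[ 401.4 -359.6   22. ]
[ 372.3 -186.9   22. ]
side pins tops/bases
[ 541.2 -238.5   46. ]
[ 539.4 -238.    22. ]
[ 428.2 -246.5   46. ]
[ 425.3 -246.    22. ]
side holes
[522.6 230.6  47.8]
[425.7 246.7 109.2]
lever tip tri (array([ 610.598686  , -231.06087625,  269.5380632 ]), np.float64(0.32256319136378525))
```

Run:
```python
from h import *
s=ctrl.sense(); M=rot(s["ee_rot"]); print(M.round(3)); y=M[:,1]; print(np.degrees(np.arctan2(y[1],y[0])), ctrl.nose_length)
c=capture("wrist"); print(M.T@(np.array(c["origin"])-s["eef_pos"])); print((M.T@rot(c["orientation"])).round(3))
```

```text
[[-0.     0.349 -0.937]
 [ 0.001 -0.937 -0.349]
 [-1.    -0.001 -0.   ]]
-69.55367739116784 11.0
[-132.17727455   -0.25186301  -65.66093584]
[[-0.    -0.261  0.965]
 [ 1.     0.     0.   ]
 [-0.     0.965  0.261]]
```

Emit:
{"method": "step_arm", "body": {
  "commands": [
    [[0.3,0.8,0.2],0.042],
    [[0.3,0.9,0.2],0.042],
    [[0.3,0.9,0.2],0.042],
    [[0.3,0.9,0.2],0.042],
    [[0.3,0.9,0.2],0.042]
  ],
  "gripper": -1
}}

```text
time_s: 0.7
eef_pos: [243.6, -314.4, 282.5]
ee_rot: [0.346, 0.617, 0.346, -0.617]
force: [-0.7, -1.0, 0.7]
grip_width: 1.003
```

Emit:
{"method": "step_arm", "body": {
  "commands": [
    [[0.3,0.9,0.1],0.042],
    [[0.3,0.9,0.1],0.042],
    [[0.3,0.9,0.1],0.042],
    [[0.3,0.9,0.1],0.042],
    [[0.3,0.9,0.1],0.042]
  ]
}}

```text
time_s: 1.2
eef_pos: [303.4, -134.4, 302.5]
ee_rot: [0.527, 0.472, 0.527, -0.472]
force: [1.8, 0.1, 0.3]
grip_width: 1.001
```

Emit:
{"method": "step_arm", "body": {
  "commands": [
    [[0.4,0.9,0],0.042],
    [[0.4,0.9,0],0.042],
    [[0.4,0.9,0],0.042],
    [[0.4,0.9,0],0.042],
    [[0.4,0.9,0],0.042]
  ]
}}

```text
time_s: 1.7
eef_pos: [383.6, 45.8, 302.4]
ee_rot: [0.651, 0.275, 0.651, -0.275]
force: [-0.5, -0.6, 0.3]
grip_width: 0.997
```

Emit:
{"method": "step_arm", "body": {
  "commands": [
    [[0.4,0.9,0],0.042],
    [[0.4,0.9,0],0.042],
    [[0.4,0.9,0],0.042],
    [[0.4,0.9,0],0.042],
    [[0,0,0],0]
  ]
}}

```text
time_s: 2.2
eef_pos: [447.9, 191.1, 301.4]
ee_rot: [0.7, 0.096, 0.701, -0.095]
force: [-0.4, -0.7, -0.3]
grip_width: 1.001
```

Emit:
{"method": "step_arm", "body": {
  "commands": [
    [[0.3,0.6,0],0.036],
    [[0.2,0.5,0],0],
    [[0,0,0],0]
  ]
}}

```text
time_s: 2.5
eef_pos: [467.6, 233.0, 301.8]
ee_rot: [0.704, 0.058, 0.705, -0.058]
force: [0.5, -0.3, -0.7]
grip_width: 1.002
```

Run:
```python
from h import *
import pickle
c=capture("wrist"); cv2.imwrite("pics/w1.png",c["image"]); pickle.dump(c,open("w1.pkl","wb"))
s=ctrl.sense(); print(s["eef_pos"],s["joints"].round(2)); M=rot(s["ee_rot"]); print(np.degrees(np.arctan2(M[1,1],M[0,1])))
```

```text
[467.25788432 232.06958673 301.88310034] [ 0.24  0.27  1.4  -0.    1.47 -1.17]
80.56651014823622
```

View pics/w1.png

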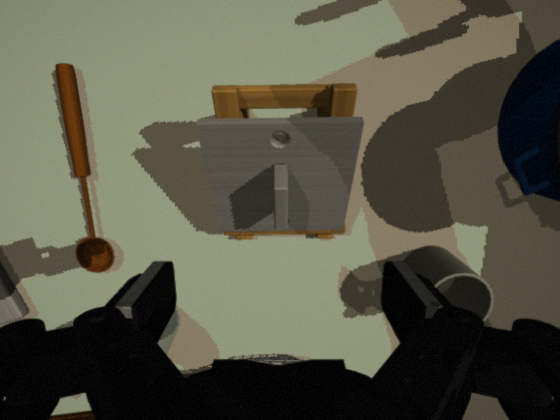

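Run:
```python
from h import *
import pickle
c=pickle.load(open("w1.pkl","rb")); im=c["image"]
z=cv2.resize(im[100:250,185:375],None,fx=4,fy=4,interpolation=cv2.INTER_CUBIC); cv2.imwrite("pics/w1z.png",z)
a=np.radians(32)
def zz(px,pz): return 70+px*np.sin(a)+pz*np.cos(a)
for n,u,v,px,pz in [("hole",281,138,58,10),("htopU",281,190,30,46),("htopD",281,228,-30,46),("UL",199,118,75,10),("UR",363,117,75,10),("LR",347,235,-75,10),("LL",215,235,-75,10)]:
    P=onz(c,u,v,zz(px,pz)); print(n,P.round(1), "horiz from origin:",round(px*np.cos(a)-pz*np.sin(a),1))
```

```text
hole [422.2 243.2 109.2] horiz from origin: 43.9
htopU [467.3 235.8 124.9] horiz from origin: 1.1
htopD [513.7 228.4  93.1] horiz from origin: -49.8
UL [392.5 174.4 118.2] horiz from origin: 58.3
UR [415.4 317.8 118.2] horiz from origin: 58.3
LR [553.4 303.4  38.7] horiz from origin: -68.9
LL [527.3 145.6  38.7] horiz from origin: -68.9
```

View pics/w1z.png

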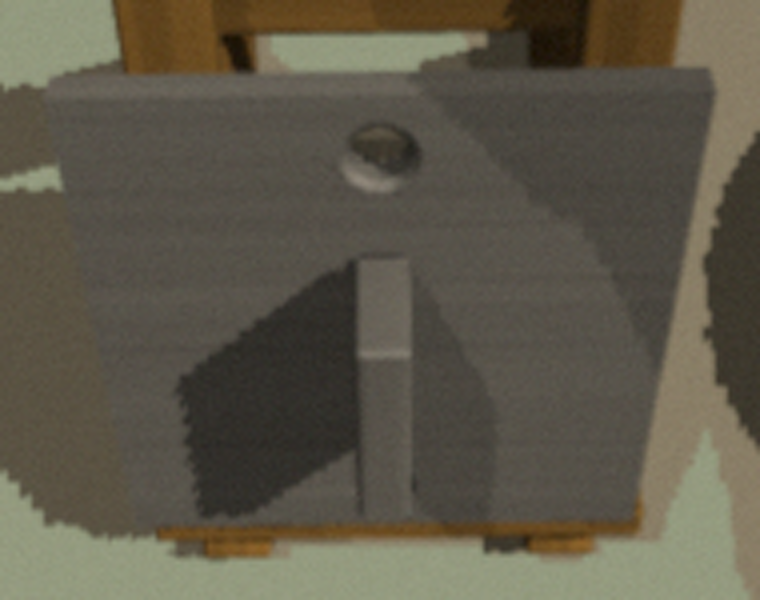

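Emit:
{"method": "step_arm", "body": {
  "commands": [
    [[0.2,0,-0.8],0],
    [[0.2,0.02,-1],0],
    [[0.04,0,-1],0],
    [[0,0,-1],0],
    [[0,0,-0.8],0]
  ]
}}

```text
time_s: 3.05
eef_pos: [484.1, 231.5, 116.5]
ee_rot: [0.704, 0.058, 0.705, -0.059]
force: [0.7, -0.2, 0.0]
grip_width: 1.002
```

Emit:
{"method": "step_arm", "body": {
  "commands": [
    [[0,0,-0.4],0],
    [[0,0,-0.2],0],
    [[0,0,0],0]
  ]
}}

```text
time_s: 3.35
eef_pos: [484.7, 232.1, 94.1]
ee_rot: [0.704, 0.058, 0.705, -0.059]
force: [0.7, 0.1, 0.5]
grip_width: 1.0
```

Run:
```python
from h import *
c=capture("side"); z=cv2.resize(c["image"][180:330,220:380],None,fx=4,fy=4); cv2.imwrite("pics/s2.png",z)
c=capture("wrist"); cv2.imwrite("pics/w2.png",c["image"])
s=ctrl.sense(); print(s["eef_pos"],s["force"])
```

```text
[485.4612584  232.58905133  95.40376867] [0.2426944  0.32923672 0.96095933]
```

View pics/s2.png

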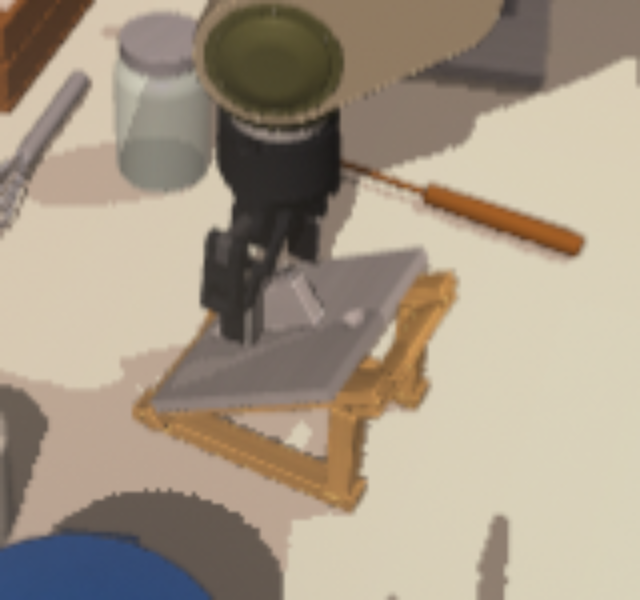

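View pics/w2.png

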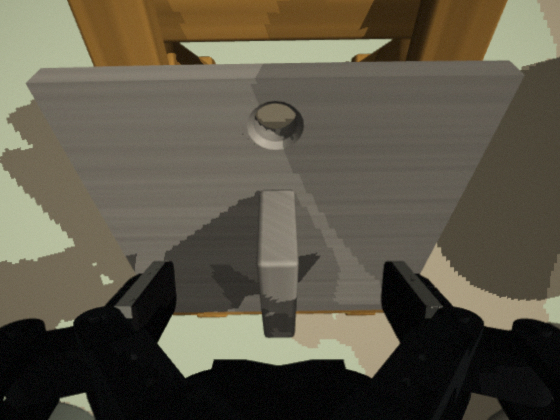

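The handle at column 279 sits midway between the pads (174 and 382). I'll close on it.

Emit:
{"method": "step_arm", "body": {
  "commands": [
    [[0,0,-0.04],0],
    [[0,0,0],0],
    [[0,0,0],0],
    [[0,0,0],0],
    [[0,0,0],0]
  ],
  "gripper": 1,
  "force": 60
}}

```text
time_s: 3.95
eef_pos: [485.0, 232.8, 93.0]
ee_rot: [0.705, 0.058, 0.705, -0.058]
force: [-7.1, -0.0, 10.9]
grip_width: 0.153
```

Emit:
{"method": "step_arm", "body": {
  "commands": [
    [[0,0,0],0],
    [[0,0,0],0],
    [[0,0,0],0],
    [[0,0,0],0]
  ]
}}

```text
time_s: 4.35
eef_pos: [484.9, 232.8, 93.0]
ee_rot: [0.705, 0.058, 0.705, -0.058]
force: [-2.9, -0.9, 5.1]
grip_width: 0.154
```

Run:
```python
from h import *
c=capture("wrist"); cv2.imwrite("pics/w3.png",c["image"])
s=ctrl.sense(); print(s["eef_pos"],s["force"],s["grip_width"])
```

```text
[484.92124552 232.83106698  92.99755494] [-2.22701961 -0.44434433  6.1530355 ] 0.1520381641485379
```

View pics/w3.png

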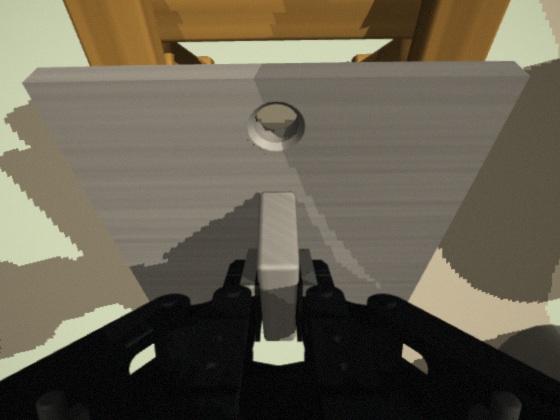

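Emit:
{"method": "step_arm", "body": {
  "commands": [
    [[0,0,0.2],0],
    [[0,0,0.5],0],
    [[0,0,0.8],0],
    [[0,0,0.8],0],
    [[0,0,0.8],0]
  ]
}}

```text
time_s: 4.9
eef_pos: [484.5, 232.8, 217.6]
ee_rot: [0.704, 0.058, 0.705, -0.058]
force: [0.3, 0.4, -4.8]
grip_width: 0.157
```

Run:
```python
from h import *
c=capture("wrist"); cv2.imwrite("pics/w4.png",c["image"])
c=capture("side"); z=cv2.resize(c["image"][150:330,220:400],None,fx=3,fy=3); cv2.imwrite("pics/s4.png",z)
s=ctrl.sense(); print(s["eef_pos"],s["force"],s["grip_width"])
```

```text
[486.34261933 233.271241   220.43559557] [ 0.33294596  0.37179932 -5.47698455] 0.15036043153698883
```

View pics/w4.png

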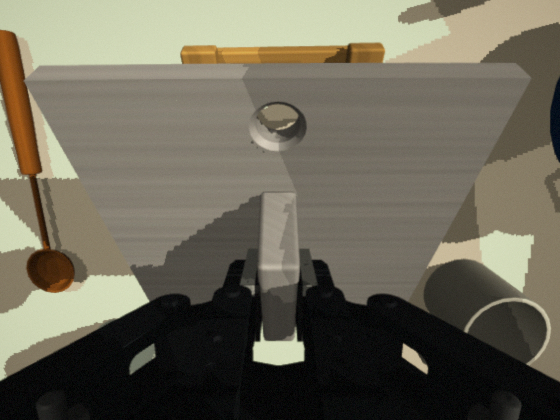

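View pics/s4.png

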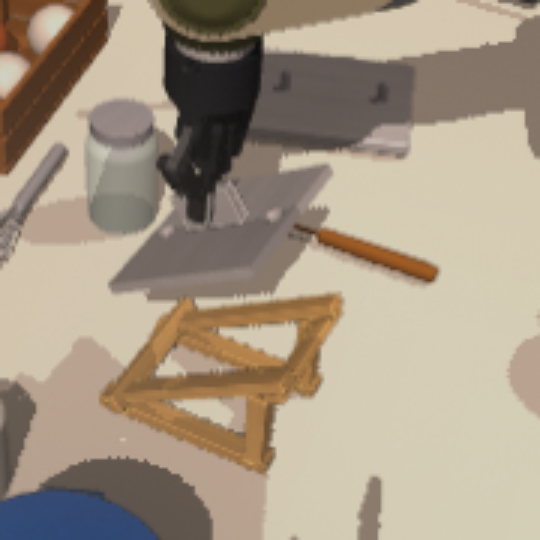

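Emit:
{"method": "step_arm", "body": {
  "commands": [
    [[-0.5,0.1,0],0],
    [[-1,0.2,0],0],
    [[-1,0.1,0],0],
    [[-1,0.1,0],0],
    [[-1,0.1,0],0]
  ]
}}

```text
time_s: 5.5
eef_pos: [302.7, 256.5, 215.0]
ee_rot: [0.704, 0.058, 0.706, -0.059]
force: [-0.7, 0.4, -4.4]
grip_width: 0.155
```

Emit:
{"method": "step_arm", "body": {
  "commands": [
    [[0,0,-0.4],0],
    [[0,0,-0.9],0],
    [[0,0,-0.9],0],
    [[0,0,-0.9],0],
    [[0,0,-0.5],0]
  ]
}}

```text
time_s: 6.0
eef_pos: [302.8, 255.9, 69.3]
ee_rot: [0.703, 0.057, 0.706, -0.059]
force: [0.5, -0.4, -5.6]
grip_width: 0.152
```

Run:
```python
from h import *
c=capture("side"); z=cv2.resize(c["image"][200:400,240:480],None,fx=3,fy=3); cv2.imwrite("pics/s5.png",z)
s=ctrl.sense(); print(s["eef_pos"],s["force"],s["grip_width"],s["joints"].round(2))
```

```text
[301.9635257  255.46919267  67.65365406] [-2.68528674 -2.00116845 -8.54507891] 0.15257231176563069 [ 0.4   0.29  2.06  0.    0.79 -1.  ]
```

View pics/s5.png

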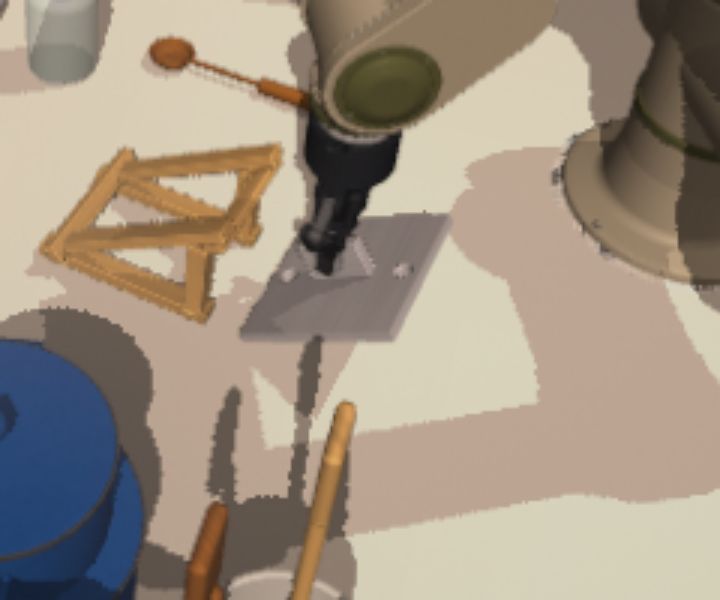

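Emit:
{"method": "step_arm", "body": {
  "commands": [
    [[0,0,0],0],
    [[0,0,-0.06],0],
    [[0,0,-0.06],0],
    [[0,0,-0.06],0],
    [[0,0,0],0]
  ],
  "force": 25
}}

```text
time_s: 6.55
eef_pos: [305.0, 256.9, 65.6]
ee_rot: [0.705, 0.058, 0.705, -0.058]
force: [-0.0, 0.1, -5.7]
grip_width: 0.153
```

Emit:
{"method": "step_arm", "body": {
  "commands": [
    [[0,0,-0.06],0],
    [[0,0,-0.06],0],
    [[0,0,-0.06],0],
    [[0,0,0],0],
    [[0,0,0],0]
  ]
}}

```text
time_s: 7.05
eef_pos: [302.8, 257.4, 59.7]
ee_rot: [0.703, 0.058, 0.706, -0.058]
force: [-22.5, 2.9, 35.2]
grip_width: 0.152
```

Emit:
{"method": "step_arm", "body": {
  "commands": [
    [[-0.12,0.02,0.02],0],
    [[-0.12,0.02,-0.04],0],
    [[-0.1,0.02,-0.08],0],
    [[0,0,0],0]
  ]
}}

```text
time_s: 7.45
eef_pos: [291.2, 259.6, 54.2]
ee_rot: [0.705, 0.058, 0.705, -0.058]
force: [-0.7, 3.9, 2.8]
grip_width: 0.157
```

Run:
```python
from h import *
c=capture("side"); z=cv2.resize(c["image"][230:340,290:420],None,fx=5,fy=5); cv2.imwrite("pics/s6.png",z)
s=ctrl.sense(); print(s["eef_pos"],s["force"],s["wrist_torque"])
```

```text
[291.28253422 259.56898313  54.1981964 ] [0.40898622 4.15073699 1.63931866] [ 0.55303701 -0.24584315  0.12491721]
```

View pics/s6.png

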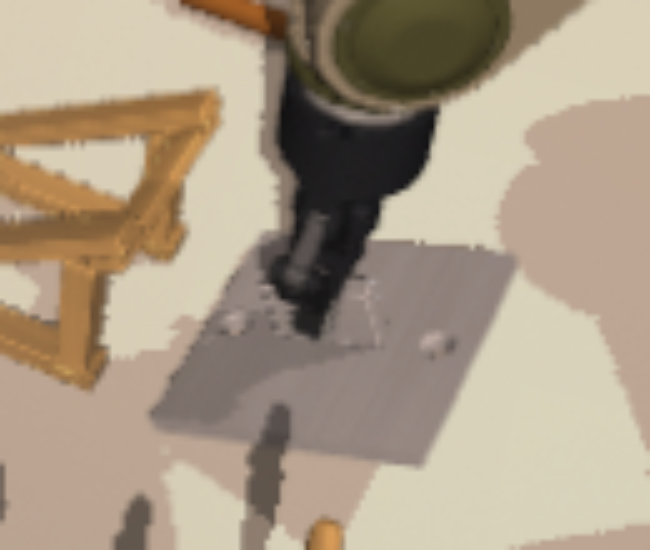

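The plate is turning level in the grip under small force. I'll keep following the arc.

Emit:
{"method": "step_arm", "body": {
  "commands": [
    [[-0.11,0.02,-0.1],0],
    [[-0.1,0.02,-0.1],0],
    [[-0.09,0.02,-0.1],0],
    [[-0.08,0.01,-0.1],0],
    [[0,0,0],0]
  ]
}}

```text
time_s: 8.0
eef_pos: [275.5, 261.9, 37.7]
ee_rot: [0.704, 0.058, 0.705, -0.058]
force: [1.0, 1.2, -2.3]
grip_width: 0.153
```

Emit:
{"method": "step_arm", "body": {
  "commands": [
    [[-0.06,0.01,-0.08],0],
    [[-0.06,0.01,-0.08],0],
    [[-0.04,0.01,-0.06],0],
    [[0,0,0],0]
  ]
}}

```text
time_s: 8.4
eef_pos: [269.4, 263.2, 29.2]
ee_rot: [0.704, 0.058, 0.705, -0.058]
force: [1.9, -0.5, -2.0]
grip_width: 0.153
```

Emit:
{"method": "step_arm", "body": {
  "commands": [
    [[0,0,-0.03],0],
    [[0,0,-0.03],0],
    [[0,0,-0.02],0],
    [[0,0,0],0]
  ]
}}

```text
time_s: 8.8
eef_pos: [268.8, 263.2, 27.6]
ee_rot: [0.704, 0.058, 0.705, -0.058]
force: [-12.7, -3.1, 39.1]
grip_width: 0.158
```

Run:
```python
from h import *
c=capture("side"); z=cv2.resize(c["image"][230:340,290:420],None,fx=5,fy=5); cv2.imwrite("pics/s7.png",z)
c=capture("wrist");  cv2.imwrite("pics/w7.png",c["image"])
s=ctrl.sense(); print(s["eef_pos"],s["force"],s["wrist_torque"])
```

```text
[268.8460329  263.20687184  27.60223001] [-12.1426011   -4.06750891  39.3752058 ] [-0.72889149  1.37583974 -0.03094825]
```

View pics/s7.png

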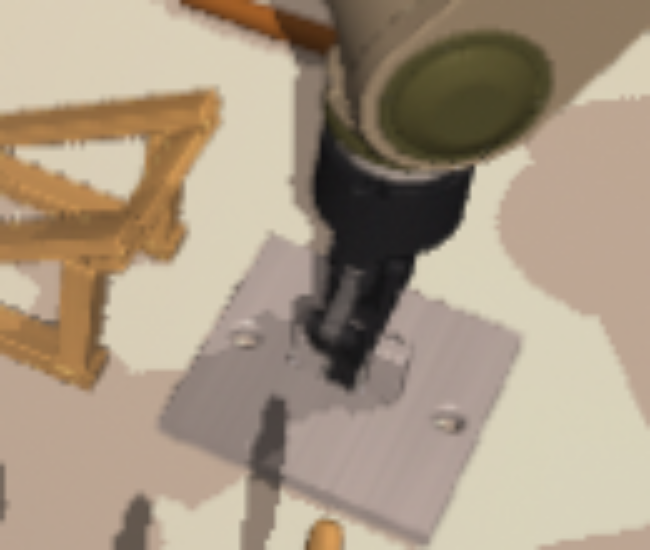

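View pics/w7.png

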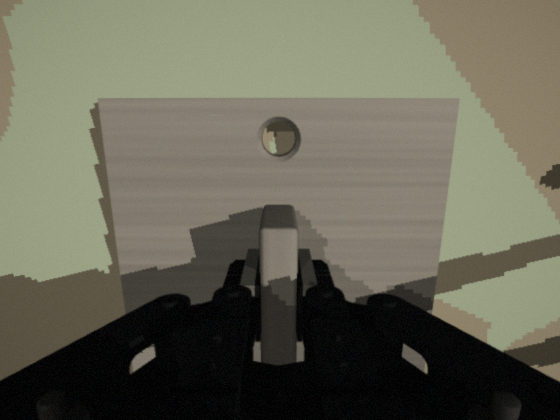

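Emit:
{"method": "step_arm", "body": {
  "commands": [
    [[0,0,0.04],0],
    [[0,0,0],0],
    [[0,0,0],0],
    [[0,0,0],0]
  ],
  "gripper": -0.4
}}

```text
time_s: 9.3
eef_pos: [269.5, 263.1, 27.6]
ee_rot: [0.704, 0.058, 0.705, -0.058]
force: [-0.4, -0.2, -0.2]
grip_width: 0.704
```

Run:
```python
from h import *
import pickle
c=capture("wrist");  cv2.imwrite("pics/w8.png",c["image"]); pickle.dump(c,open("w8.pkl","wb"))
s=ctrl.sense(); print(s["eef_pos"],s["force"],s["grip_width"])
```

```text
[269.56285593 263.14630844  27.67369411] [-0.2892585   0.75344419 -0.02540643] 0.7011768839994543
```

View pics/w8.png

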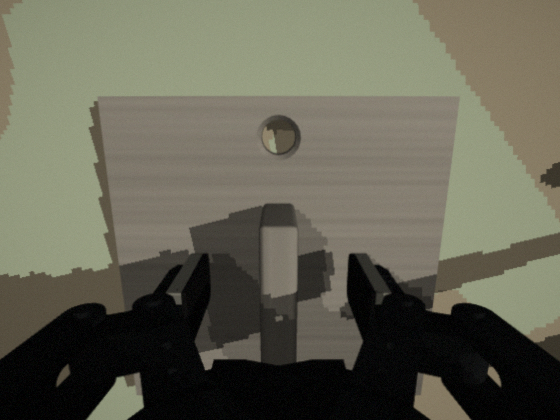

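Run:
```python
from h import *
import pickle
c=pickle.load(open("w8.pkl","rb"))
h=onz(c,280,137,10); a=onz(c,97,97,10); b=onz(c,459,97,10); e=(b-a)[:2]; print(np.linalg.norm(e)); e/=np.linalg.norm(e)
print(e, np.degrees(np.arctan2(e[1],e[0])))
n=np.array([e[1],-e[0]]); print("centre",h[:2]+58*n,(a+b)[:2]/2+75*n)
for v in (227,): print(onz(c,279,v,46)[:2]+30*n)
```

```text
150.39456443885416
[0.16382135 0.98649002] 80.57122872792316
centre [270.08839514 263.9045713 ] [270.50466472 262.95890853]
[270.50027293 263.35404843]
```

Emit:
{"method": "step_arm", "body": {
  "commands": [
    [[0,0,0.6],0],
    [[0,0,1],0],
    [[0,-0.2,1],0],
    [[0.2,-0.8,0.9],0],
    [[0.4,-0.9,0.8],0.02]
  ],
  "gripper": -1
}}

```text
time_s: 9.85
eef_pos: [292.9, 187.3, 201.1]
ee_rot: [0.706, 0.035, 0.706, -0.035]
force: [1.2, 1.5, -0.8]
grip_width: 1.0
```

Emit:
{"method": "step_arm", "body": {
  "commands": [
    [[0.5,-1,0.7],0.02],
    [[0.5,-1,0.7],0.02],
    [[0.5,-1,0.7],0.02],
    [[0.5,-1,0.7],0.01],
    [[0.5,-1,0.3],0]
  ]
}}

```text
time_s: 10.35
eef_pos: [390.1, -5.7, 319.7]
ee_rot: [0.707, -0.042, 0.705, 0.042]
force: [1.3, 1.8, -0.6]
grip_width: 1.001
```

Emit:
{"method": "step_arm", "body": {
  "commands": [
    [[0.5,-1,0],0],
    [[0.5,-1,0],0],
    [[0.5,-1,0],0],
    [[0.5,-1,0],0],
    [[0.2,-0.8,0],0]
  ]
}}

```text
time_s: 10.85
eef_pos: [478.0, -198.1, 316.5]
ee_rot: [0.706, -0.041, 0.706, 0.042]
force: [0.4, 0.4, 0.8]
grip_width: 0.998
```

Emit:
{"method": "step_arm", "body": {
  "commands": [
    [[0,-0.8,0],0],
    [[0,0,0],0],
    [[0,0,0],0]
  ]
}}

```text
time_s: 11.15
eef_pos: [477.1, -227.9, 317.0]
ee_rot: [0.706, -0.041, 0.706, 0.042]
force: [0.3, -0.2, 0.5]
grip_width: 0.999
```

Run:
```python
from h import *
import pickle
c=capture("wrist");  cv2.imwrite("pics/w9.png",c["image"]); pickle.dump(c,open("w9.pkl","wb"))
s=ctrl.sense(); print(s["eef_pos"],s["joints"].round(2),s["time_s"]);M=rot(s["ee_rot"]); print(np.degrees(np.arctan2(M[1,1],M[0,1])))
```

```text
[ 477.24645896 -227.29024836  317.30800008] [-0.67  0.28  1.35  0.    1.51 -2.36] 11.2
96.76714095915868
```

View pics/w9.png

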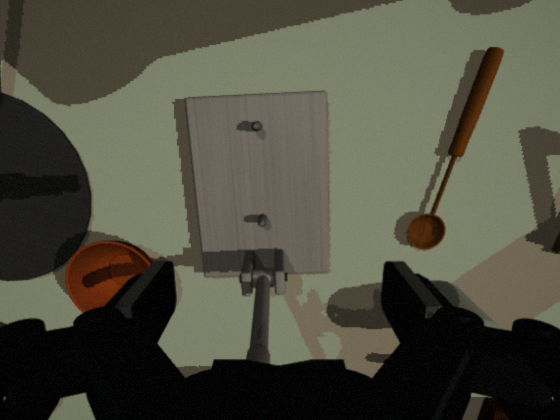

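Run:
```python
import cv2
im=cv2.imread("pics/w9.png"); z=cv2.resize(im[80:290,170:345],None,fx=1,fy=1)
a=cv2.resize(im[112:142,230:280],None,fx=12,fy=12,interpolation=cv2.INTER_CUBIC); b=cv2.resize(im[205:235,230:280],None,fx=12,fy=12,interpolation=cv2.INTER_CUBIC)
import numpy as np; cv2.imwrite("pics/pins.png",np.vstack([a,b])[:600*2:1][::1][: 720][:,:600][:720:1] if 0 else cv2.resize(np.vstack([a,b]),None,fx=.8,fy=.8))
```

```text
(no output)
```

View pics/pins.png

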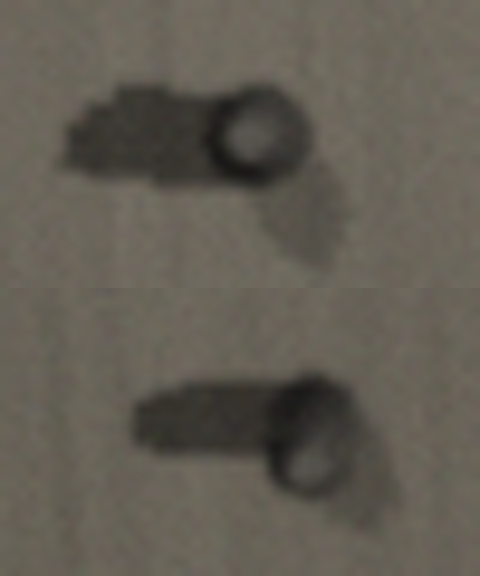

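Run:
```python
from h import *
import pickle
c=pickle.load(open("w9.pkl","rb"))
A=onz(c,256.3,125.4,46);B=onz(c,261.7,221.7,46); d=B-A
print(A,B,np.linalg.norm(d),np.degrees(np.arctan2(d[1],d[0])),(A+B)/2)
for q in [(187,98),(327,91),(329,271),(204,277)]: print(onz(c,*q,22).round(1))
t=pickle.load(open("top0.pkl","rb"));s=pickle.load(open("side0.pkl","rb"))
for P in (A,B): print(proj(t,P).round(1),proj(s,P).round(1))
```

```text
[ 424.69924127 -258.6922813    46.        ] [ 537.83688369 -240.60107185   46.        ] 114.57494486693476 9.084937385527395 [ 481.26806248 -249.64667657   46.        ]
[ 403.6 -344.6   22. ]
[ 376.6 -181.5   22. ]
[ 604.  -143.5   22. ]
[ 632.5 -310.4   22. ]
[382.3 253.3] [348.4 177.1]
[376.7 221.3] [316.4 173.2]
```

Emit:
{"method": "step_arm", "body": {
  "commands": [
    [[0.1,-0.3,-0.5],0.0135],
    [[0,-0.2,-0.9],0],
    [[0,-0.05,-0.9],0],
    [[0,0,-0.9],0],
    [[0,0,-0.4],0]
  ]
}}

```text
time_s: 11.7
eef_pos: [480.5, -247.9, 170.7]
ee_rot: [0.704, -0.056, 0.706, 0.058]
force: [0.1, 0.1, 0.2]
grip_width: 0.997
```

Emit:
{"method": "step_arm", "body": {
  "commands": [
    [[0,0,0],0],
    [[0,0,0],0]
  ]
}}

```text
time_s: 11.9
eef_pos: [481.8, -249.3, 174.6]
ee_rot: [0.705, -0.057, 0.704, 0.057]
force: [-0.7, -1.2, 0.8]
grip_width: 0.998
```

Run:
```python
from h import *
import pickle
c=capture("wrist");  cv2.imwrite("pics/w10.png",c["image"]); pickle.dump(c,open("w10.pkl","wb"))
s=ctrl.sense(); print(s["eef_pos"],s["time_s"]);M=rot(s["ee_rot"]); print(np.degrees(np.arctan2(M[1,1],M[0,1])))
for P in ([424.7,-258.7,46],[537.8,-240.6,46]): print(proj(c,P))
im=c["image"]; o=[]
for P in ([424.7,-258.7,46],[537.8,-240.6,46]):
    u,v=proj(c,P).astype(int); print(u-30,v-25); o.append(cv2.resize(im[v-25:v+25,u-30:u+30],None,fx=6,fy=6,interpolation=cv2.INTER_CUBIC))
cv2.imwrite("pics/pins2.png",np.hstack(o))
```

```text
[ 481.92009536 -249.65030178  175.06182078] 11.95
99.23541492810251
[278.02644634 127.31495953]
[277.62134058 270.26505181]
248 102
247 245
```

View pics/w10.png

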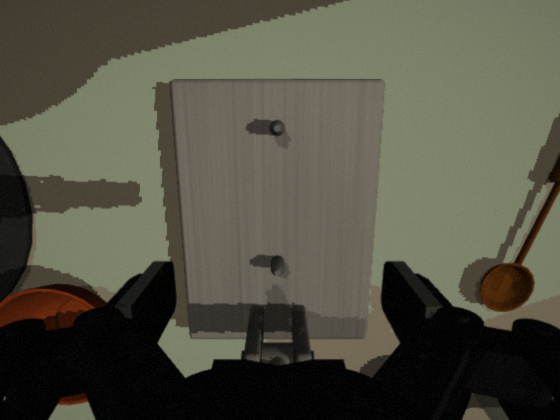

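View pics/pins2.png

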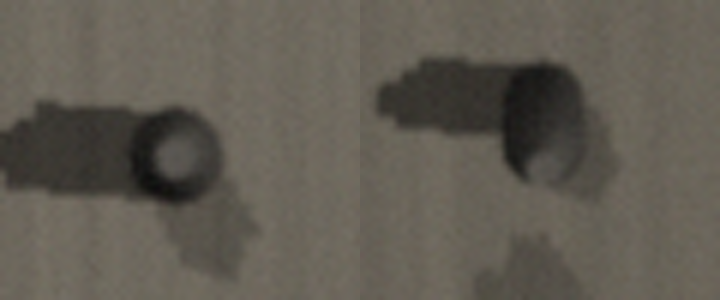

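Run:
```python
from h import *
import pickle
c=pickle.load(open("w10.pkl","rb"))
A=onz(c,277.3,127.8,46);B=onz(c,277.4,272.1,46); d=B-A
print(A,B,np.linalg.norm(d),np.degrees(np.arctan2(d[1],d[0])),(A+B)/2)
```

```text
[ 425.12974783 -259.1717534    46.        ] [ 539.4563319  -240.51532633   46.        ] 115.83881083722633 9.26814119046446 [ 482.29303986 -249.84353987   46.        ]
```

Emit:
{"method": "step_arm", "body": {
  "commands": [
    [[-0.2,0.6,0.2],0],
    [[-0.4,1,0.2],-0.02],
    [[-0.4,1,0],-0.02],
    [[-0.4,1,0],-0.02],
    [[-0.4,1,0],-0.02]
  ]
}}

```text
time_s: 12.45
eef_pos: [409.0, -64.5, 191.0]
ee_rot: [0.707, 0.033, 0.705, -0.033]
force: [0.7, 0.4, -0.5]
grip_width: 1.001
```

Emit:
{"method": "step_arm", "body": {
  "commands": [
    [[-0.4,1,0],-0.024],
    [[-0.4,1,0],0],
    [[-0.4,1,0],0],
    [[-0.4,1,0],0],
    [[-0.4,1,0],0]
  ]
}}

```text
time_s: 12.95
eef_pos: [328.9, 135.7, 191.0]
ee_rot: [0.706, 0.059, 0.703, -0.059]
force: [0.0, -0.4, 0.3]
grip_width: 0.999
```

Emit:
{"method": "step_arm", "body": {
  "commands": [
    [[-0.4,1,0],0],
    [[-0.4,1,-0.5],0],
    [[-0.4,0.8,-0.8],0],
    [[-0.2,0.4,-0.8],0],
    [[0,0,0],0]
  ]
}}

```text
time_s: 13.45
eef_pos: [271.2, 263.0, 104.0]
ee_rot: [0.704, 0.057, 0.706, -0.058]
force: [-1.2, -0.5, -0.4]
grip_width: 0.999
```

Emit:
{"method": "step_arm", "body": {
  "commands": [
    [[0,0,0],0]
  ]
}}

```text
time_s: 13.55
eef_pos: [274.0, 262.4, 106.8]
ee_rot: [0.705, 0.059, 0.704, -0.058]
force: [0.1, 0.4, 0.1]
grip_width: 1.001
```

Emit:
{"method": "step_arm", "body": {
  "commands": [
    [[-0.1,0.02,-0.7],0],
    [[0,0,-0.7],0],
    [[0,0,-0.4],0],
    [[0,0,-0.2],0],
    [[0,0,0],0]
  ]
}}

```text
time_s: 14.05
eef_pos: [270.5, 262.8, 26.3]
ee_rot: [0.705, 0.059, 0.704, -0.059]
force: [0.6, -0.6, 0.3]
grip_width: 1.003
```

Run:
```python
from h import *
s=ctrl.sense(); print(s["eef_pos"],s["time_s"],s["force"]);M=rot(s["ee_rot"]); print(np.degrees(np.arctan2(M[1,1],M[0,1])))
```

```text
[270.4516333  262.76232902  26.27577649] 14.05 [ 0.64589714 -0.5865132   0.33366974]
80.40007371435438
```

Emit:
{"method": "step_arm", "body": {
  "commands": [
    [[0,0.01,-0.02],0.001],
    [[0,0,0],0],
    [[0,0,0],0],
    [[0,0,0],0],
    [[0,0,0],0]
  ],
  "gripper": 1,
  "force": 80
}}

```text
time_s: 14.55
eef_pos: [269.4, 263.4, 25.1]
ee_rot: [0.705, 0.058, 0.705, -0.058]
force: [-10.9, -7.2, 41.9]
grip_width: 0.156
```

Emit:
{"method": "step_arm", "body": {
  "commands": [
    [[0,0,0],0],
    [[0,0,0],0],
    [[0,0,0],0]
  ]
}}

```text
time_s: 14.85
eef_pos: [269.4, 263.4, 25.1]
ee_rot: [0.705, 0.058, 0.705, -0.058]
force: [-0.8, -1.4, 6.9]
grip_width: 0.152
```

Run:
```python
from h import *
import pickle
c=capture("wrist");  cv2.imwrite("pics/w11.png",c["image"]); pickle.dump(c,open("w11.pkl","wb"))
s=ctrl.sense(); print(s["eef_pos"],s["force"],s["grip_width"]);M=rot(s["ee_rot"]); print(np.degrees(np.arctan2(M[1,1],M[0,1])))
```

```text
[269.42537735 263.4099621   25.14387067] [-1.1547241  -1.90533561  8.05880537] 0.15240157187094855
80.66439131791857
```

View pics/w11.png

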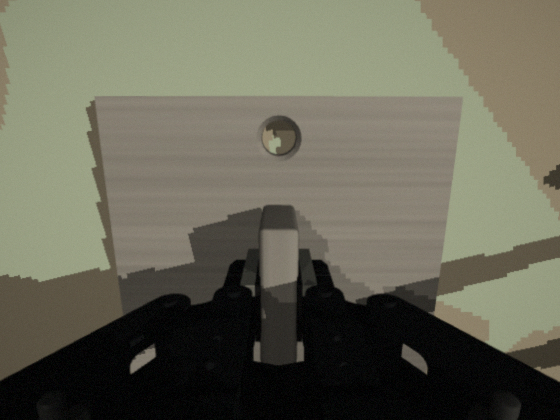

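Run:
```python
from h import *
import pickle
c=pickle.load(open("w11.pkl","rb"))
g=cv2.GaussianBlur(cv2.cvtColor(c["image"],cv2.COLOR_BGR2GRAY),(3,3),0)
print(cv2.HoughCircles(g[110:165,250:310],cv2.HOUGH_GRADIENT,1,30,param1=80,param2=10,minRadius=14,maxRadius=25))
h=onz(c,279.4,137,10); a=onz(c,95,96.5,10); b=onz(c,462,96.5,10); e=(b-a)[:2]; print(np.linalg.norm(e)); e/=np.linalg.norm(e)
print(np.degrees(np.arctan2(e[1],e[0])))
n=np.array([e[1],-e[0]]); print("centre",h[:2]+58*n,(a+b)[:2]/2+75*n)
```

```text
[[[31.5 29.5 19.9]]]
149.80477310444385
80.6812505336629
centre [269.82864859 263.95862451] [270.40816355 263.48657451]
```

Emit:
{"method": "step_arm", "body": {
  "commands": [
    [[0,0,0.1],0],
    [[0,0,0.4],0],
    [[0,0,0.8],0],
    [[0,0,0.8],0],
    [[0.1,-0.2,0.6],0]
  ]
}}

```text
time_s: 15.4
eef_pos: [272.9, 255.6, 134.3]
ee_rot: [0.705, 0.057, 0.705, -0.057]
force: [0.0, 0.4, -5.1]
grip_width: 0.148
```

Emit:
{"method": "step_arm", "body": {
  "commands": [
    [[0.2,-0.5,0.2],0.01],
    [[0.3,-0.8,0.1],0.02],
    [[0.4,-0.9,0],0.02],
    [[0.4,-0.9,0],0.02],
    [[0.4,-0.9,0],0.02]
  ]
}}

```text
time_s: 15.9
eef_pos: [340.9, 94.3, 144.7]
ee_rot: [0.705, -0.043, 0.706, 0.044]
force: [1.4, 0.6, -5.0]
grip_width: 0.153
```

Emit:
{"method": "step_arm", "body": {
  "commands": [
    [[0.4,-0.9,0],0.01],
    [[0.4,-0.9,0],0.003],
    [[0.4,-0.9,0],0],
    [[0.4,-0.9,0],0],
    [[0.4,-0.9,0],0]
  ]
}}

```text
time_s: 16.4
eef_pos: [421.2, -86.0, 144.4]
ee_rot: [0.704, -0.056, 0.705, 0.057]
force: [1.2, 0.9, -5.1]
grip_width: 0.148
```

Emit:
{"method": "step_arm", "body": {
  "commands": [
    [[0.4,-0.9,0],0],
    [[0.4,-0.9,0],0],
    [[0.4,-0.8,0],0],
    [[0.2,-0.5,0],0],
    [[0.1,-0.3,0],0]
  ]
}}

```text
time_s: 16.9
eef_pos: [481.3, -221.8, 144.0]
ee_rot: [0.704, -0.056, 0.705, 0.057]
force: [0.3, 0.3, -4.9]
grip_width: 0.15
```

Run:
```python
from h import *
s=ctrl.sense(); print(s["eef_pos"],s["time_s"],s["force"]);M=rot(s["ee_rot"]); print(np.degrees(np.arctan2(M[1,1],M[0,1])))
```

```text
[ 481.26892463 -221.79282242  144.00493268] 16.9 [ 0.34026335  0.3371189  -4.90216223]
99.13368349039159
```

Emit:
{"method": "step_arm", "body": {
  "commands": [
    [[0,-0.4,0],0],
    [[0,-0.3,-0.5],0.0005],
    [[0,0,-0.5],0],
    [[0,0,0],0],
    [[0,0,0],0]
  ]
}}

```text
time_s: 17.4
eef_pos: [481.2, -248.3, 105.2]
ee_rot: [0.705, -0.057, 0.705, 0.058]
force: [-0.4, -0.0, -4.8]
grip_width: 0.15
```

Run:
```python
from h import *
import pickle
s=ctrl.sense(); print(s["eef_pos"],s["time_s"],s["force"]);M=rot(s["ee_rot"]); print(np.degrees(np.arctan2(M[1,1],M[0,1])))
c=capture("wrist");  cv2.imwrite("pics/w12.png",c["image"]); pickle.dump(c,open("w12.pkl","wb"))
c=capture("side"); cv2.imwrite("pics/s12.png",cv2.resize(c["image"][60:220,250:400],None,fx=4,fy=3.75))
```

```text
[ 481.18829838 -248.32495695  105.16453367] 17.4 [-0.39027458 -0.03044714 -4.7838181 ]
99.3068833986834
```

View pics/w12.png

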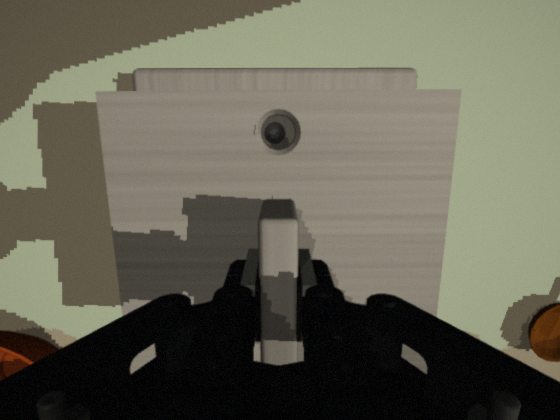

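View pics/s12.png

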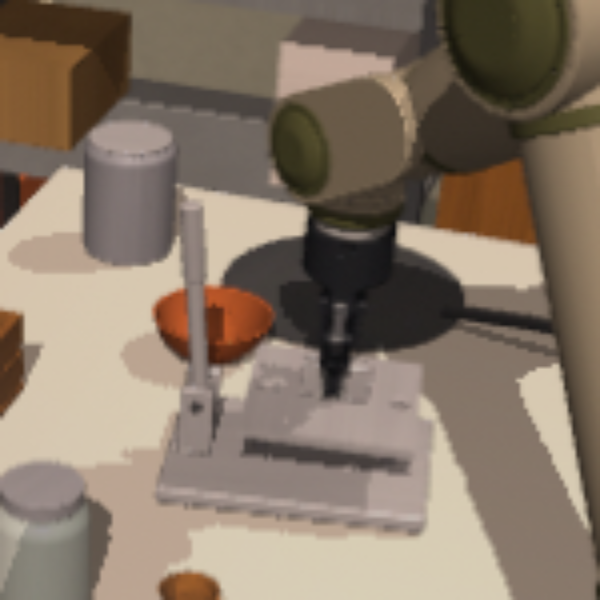

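Run:
```python
from h import *
import pickle
for n,z in(("w11",10),("w12",90.2)):
    c=pickle.load(open(n+".pkl","rb")); print(c["origin"],c["orientation"])
    g=cv2.GaussianBlur(cv2.cvtColor(c["image"],cv2.COLOR_BGR2GRAY),(3,3),0)
    print(cv2.HoughCircles(g[100:170,250:310],cv2.HOUGH_GRADIENT,1,30,param1=80,param2=10,minRadius=14,maxRadius=25)+[250,100,0])
    cv2.imwrite(f"pics/{n}h.png",cv2.resize(c["image"][80:240,240:320],None,fx=4,fy=4,interpolation=cv2.INTER_CUBIC)[:600])
    # plate far edge row by gradient at several columns
    for u in (130,180,230,330,380,430): 
        col=g[84:110,u-3:u+4].mean(1); k=np.abs(np.diff(col)); print(u,84+k.argmax(),k.max().round(1),end="; ")
    print()
    # left/right edges at row 150
    for v in (110,150,):
        L=g[v-2:v+3,85:135].mean(0); Rr=g[v-2:v+3,425:475].mean(0)
        print(v,85+np.abs(np.diff(L)).argmax(),425+np.abs(np.diff(Rr)).argmax())
a=cv2.imread("pics/w11h.png");b=cv2.imread("pics/w12h.png");cv2.imwrite("pics/hh.png",np.hstack([a,b]))
c=pickle.load(open("w12.pkl","rb"))
h=onz(c,279.7,131.3,90.2);print(h)
th=np.radians(9.3);print("centre",h[:2]+58*np.array([np.cos(th),np.sin(th)]))
```

```text
[203.86218828 274.24679234 157.3041993 ] [0.10076193 0.75552548 0.64162738 0.08568885]
[[[281.5        139.5         19.89999962]]]
130 95 13.6; 180 95 12.0; 230 95 11.4; 330 95 9.9; 380 95 7.3; 430 95 7.9; 
110 85 461
150 91 455
[ 415.6992476  -258.93624537  237.37335189] [0.08530987 0.64163046 0.75557539 0.10068971]
[[[280.5        130.5         19.89999962]]]
130 90 17.1; 180 91 1.6; 230 92 1.6; 330 88 1.6; 380 100 1.0; 430 88 8.7; 
110 96 458
150 101 454
[ 421.84064342 -257.24937733   90.2       ]
centre [ 479.07827497 -247.87635571]
```

View pics/hh.png

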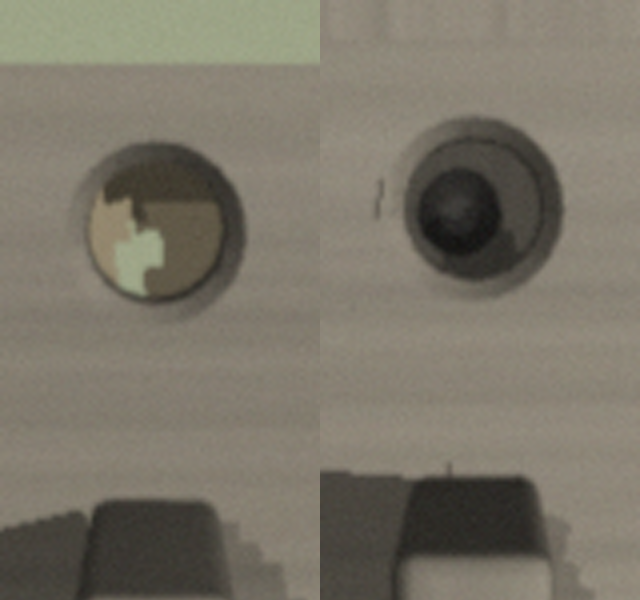

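Emit:
{"method": "step_arm", "body": {
  "commands": [
    [[0.07,-0.04,-0.2],0],
    [[0,0,-0.3],0],
    [[0,0,-0.15],0],
    [[0,0,0],0]
  ]
}}

```text
time_s: 17.9
eef_pos: [483.6, -249.7, 77.4]
ee_rot: [0.704, -0.057, 0.705, 0.058]
force: [-0.3, -0.1, -4.2]
grip_width: 0.153
```

Run:
```python
from h import *
import pickle
c=pickle.load(open("w12.pkl","rb")); print("pin in w12",onz(c,275,132.5,46))
s=ctrl.sense(); print(s["eef_pos"],s["time_s"],s["force"])
c=capture("wrist");  pickle.dump(c,open("w13.pkl","wb"))
cv2.imwrite("pics/w13.png",cv2.resize(c["image"][60:240,180:380],None,fx=3,fy=3,interpolation=cv2.INTER_CUBIC))
c=capture("side"); cv2.imwrite("pics/s13.png",cv2.resize(c["image"][140:210,280:370],None,fx=7,fy=7))
```

```text
pin in w12 [ 424.72541259 -259.15304275   46.        ]
[ 483.5642966  -249.74269883   77.38381296] 17.9 [-0.32574611 -0.11549006 -4.24878544]
```

View pics/w13.png

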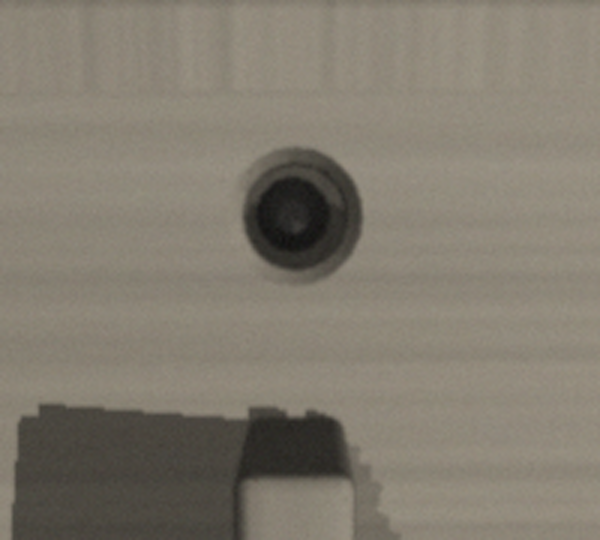

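View pics/s13.png

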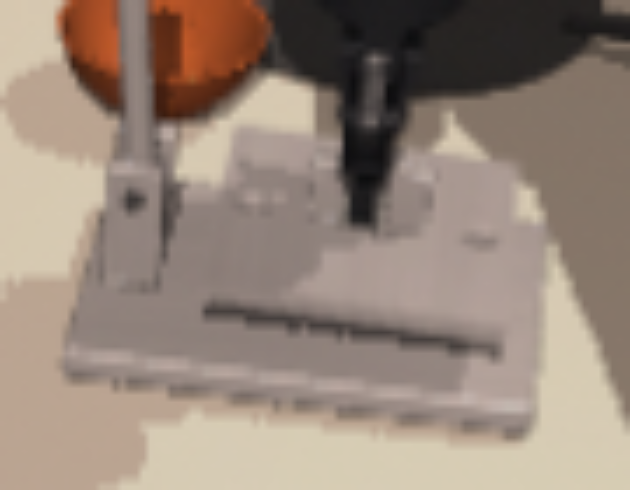

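Emit:
{"method": "step_arm", "body": {
  "commands": [
    [[0,-0.01,-0.08],0],
    [[0,0,-0.08],0],
    [[0,0,-0.08],0],
    [[0,0,0],0]
  ]
}}

```text
time_s: 18.4
eef_pos: [483.9, -250.5, 68.7]
ee_rot: [0.705, -0.057, 0.705, 0.057]
force: [-0.1, -0.0, -4.6]
grip_width: 0.149
```

Emit:
{"method": "step_arm", "body": {
  "commands": [
    [[0,0,-0.06],0],
    [[0,0,-0.06],0],
    [[0,0,-0.06],0],
    [[0,0,0],0]
  ]
}}

```text
time_s: 18.8
eef_pos: [484.0, -250.5, 61.6]
ee_rot: [0.705, -0.057, 0.705, 0.057]
force: [-0.4, -0.4, -4.4]
grip_width: 0.149
```

Emit:
{"method": "step_arm", "body": {
  "commands": [
    [[0,0,-0.06],0],
    [[0,0,-0.06],0],
    [[0,0,-0.06],0],
    [[0,0,0],0]
  ]
}}

```text
time_s: 19.2
eef_pos: [483.9, -250.5, 54.3]
ee_rot: [0.705, -0.057, 0.705, 0.057]
force: [0.1, 0.6, -4.8]
grip_width: 0.149
```

Run:
```python
from h import *
s=ctrl.sense(); print(s["eef_pos"],s["time_s"],s["force"],s["wrist_torque"])
c=capture("side"); a=cv2.resize(c["image"][140:210,280:370],None,fx=6,fy=6,interpolation=cv2.INTER_CUBIC); cv2.imwrite("pics/s14.png",a)
c=capture("wrist"); cv2.imwrite("pics/w14.png",cv2.resize(c["image"][60:240,180:380],None,fx=3,fy=3,interpolation=cv2.INTER_CUBIC))
```

```text
[ 483.94411931 -250.48921328   54.31748778] 19.2 [ 0.09251721  0.5734548  -4.75601643] [ 0.03657369  0.02231791 -0.0091243 ]
```

View pics/s14.png

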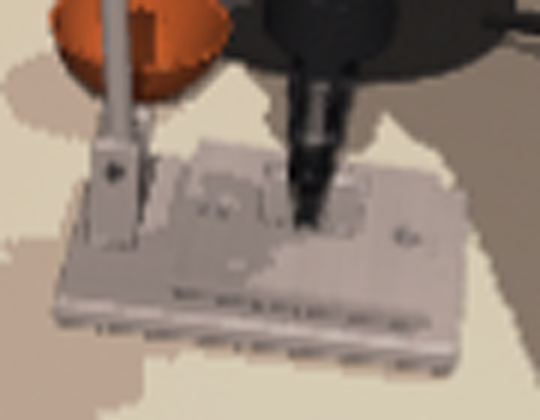

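View pics/w14.png

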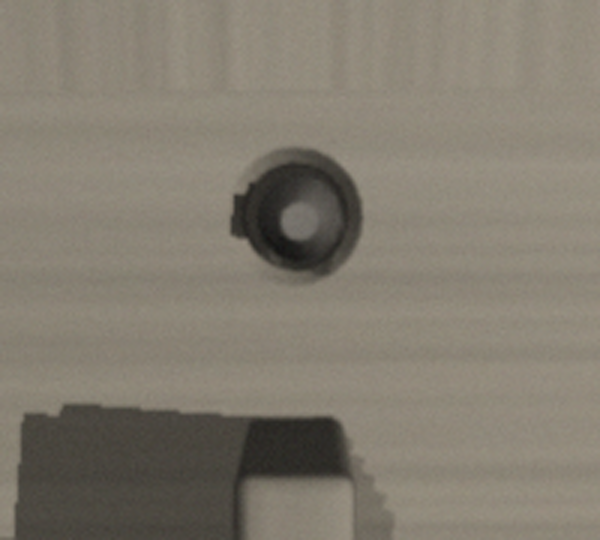

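Both pins stand in the holes, so I'll lower the last 7 mm with a lighter grip that lets the plate level itself.

Emit:
{"method": "step_arm", "body": {
  "commands": [
    [[0,0,-0.05],0],
    [[0,0,-0.04],0],
    [[0,0,0],0]
  ],
  "force": 25
}}

```text
time_s: 19.6
eef_pos: [484.0, -250.5, 50.9]
ee_rot: [0.705, -0.057, 0.705, 0.057]
force: [0.5, 0.2, -4.9]
grip_width: 0.155
```

Emit:
{"method": "step_arm", "body": {
  "commands": [
    [[0,0,-0.03],0],
    [[0,0,-0.02],0],
    [[0,0,0],0]
  ]
}}

```text
time_s: 19.9
eef_pos: [484.1, -250.6, 49.1]
ee_rot: [0.705, -0.057, 0.705, 0.057]
force: [0.5, 0.2, -5.2]
grip_width: 0.148
```

Emit:
{"method": "step_arm", "body": {
  "commands": [
    [[0,0,-0.02],0],
    [[0,0,-0.02],0],
    [[0,0,0],0]
  ]
}}

```text
time_s: 20.2
eef_pos: [484.5, -250.7, 48.2]
ee_rot: [0.705, -0.058, 0.705, 0.057]
force: [1.0, 4.2, 3.5]
grip_width: 0.144
```

Emit:
{"method": "step_arm", "body": {
  "commands": [
    [[0,0,-0.02],0],
    [[0,0,-0.02],0],
    [[0,0,0],0]
  ]
}}

```text
time_s: 20.5
eef_pos: [484.9, -250.9, 47.0]
ee_rot: [0.705, -0.058, 0.704, 0.057]
force: [2.4, 4.3, 8.5]
grip_width: 0.149
```

Emit:
{"method": "step_arm", "body": {
  "commands": [
    [[0.01,0,-0.02],0],
    [[0,0,-0.02],0],
    [[0,0,0],0]
  ]
}}

```text
time_s: 20.8
eef_pos: [485.3, -250.9, 46.2]
ee_rot: [0.705, -0.058, 0.704, 0.057]
force: [-1.2, 5.4, 17.3]
grip_width: 0.149
```

Run:
```python
from h import *
s=ctrl.sense(); print(s["eef_pos"],s["time_s"],s["force"],s["wrist_torque"])
c=capture("side"); a=cv2.resize(c["image"][140:210,280:370],None,fx=6,fy=6,interpolation=cv2.INTER_CUBIC); cv2.imwrite("pics/s15.png",a)
c=capture("wrist"); cv2.imwrite("pics/w15.png",c["image"])
```

```text
[ 485.26089487 -250.87419542   46.21095959] 20.8 [-1.24861989  5.41223438 17.32451692] [ 0.81365737  1.01651879 -0.05924675]
```

View pics/s15.png

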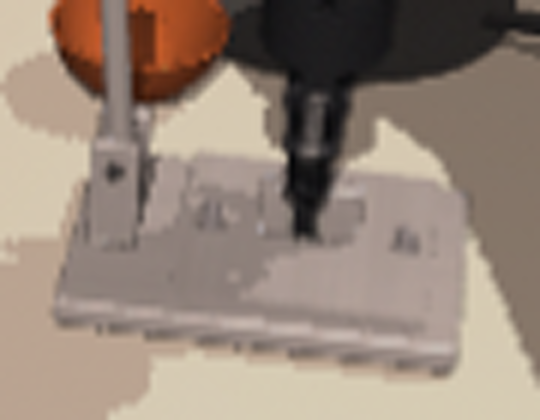

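View pics/w15.png

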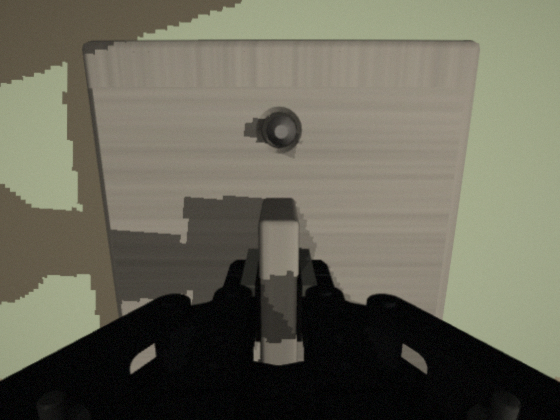

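Emit:
{"method": "step_arm", "body": {
  "commands": [
    [[0.01,0,-0.02],0],
    [[0,0,0],0],
    [[0,0,0],0]
  ]
}}

```text
time_s: 21.2
eef_pos: [485.2, -250.9, 46.2]
ee_rot: [0.705, -0.058, 0.705, 0.057]
force: [-7.5, 6.3, 27.4]
grip_width: 0.153
```

It's now stiff and flush, so I'll relieve the load and open.

Emit:
{"method": "step_arm", "body": {
  "commands": [
    [[-0.01,0.01,0.04],0],
    [[0,0,0],0]
  ]
}}

```text
time_s: 21.4
eef_pos: [485.3, -250.9, 46.3]
ee_rot: [0.706, -0.058, 0.704, 0.057]
force: [3.2, 1.9, 10.2]
grip_width: 0.149
```

Emit:
{"method": "step_arm", "body": {
  "commands": [
    [[0,0,0],0],
    [[0,0,0],0],
    [[0,0,0],0],
    [[0,0,0],0],
    [[0,0,0],0]
  ],
  "gripper": -0.5
}}

```text
time_s: 21.9
eef_pos: [484.5, -250.2, 45.0]
ee_rot: [0.705, -0.057, 0.705, 0.057]
force: [0.1, -1.0, -0.5]
grip_width: 0.75
```

Run:
```python
from h import *
s=ctrl.sense(); print(s["eef_pos"],s["time_s"],s["force"],s["wrist_torque"])
c=capture("side"); a=cv2.resize(c["image"][140:210,280:370],None,fx=6,fy=6,interpolation=cv2.INTER_CUBIC); cv2.imwrite("pics/s16.png",a)
c=capture("wrist"); cv2.imwrite("pics/w16.png",c["image"])
```

```text
[ 484.47353703 -250.213666     44.98545408] 21.9 [ 0.1091229  -0.98275535 -0.49425796] [ 0.00327578  0.01536701 -0.01986918]
```

View pics/s16.png

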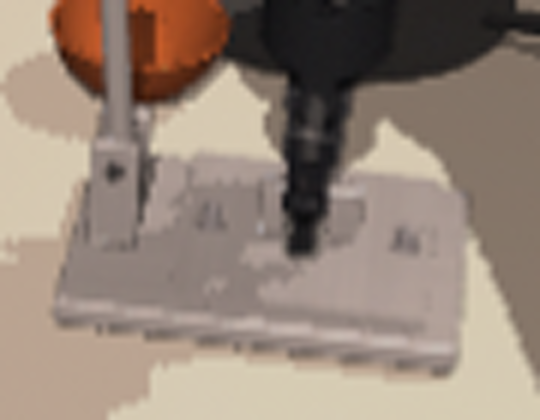

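View pics/w16.png

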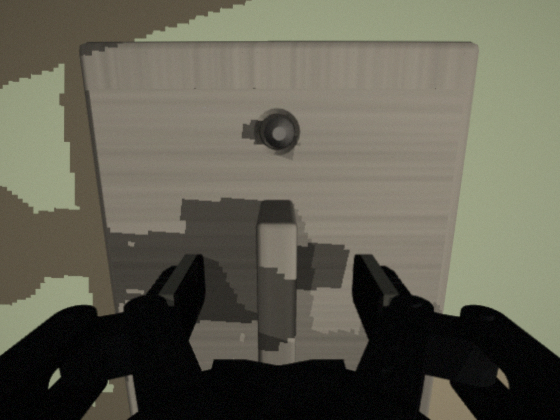

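Emit:
{"method": "step_arm", "body": {
  "commands": [
    [[0,0,0.4],0],
    [[0,0,0.9],0],
    [[0,0,1],0],
    [[0,0,1],0],
    [[0,0,1],0]
  ]
}}

```text
time_s: 22.5
eef_pos: [484.3, -250.1, 218.9]
ee_rot: [0.705, -0.057, 0.705, 0.057]
force: [0.3, 0.3, -0.6]
grip_width: 0.748
```

Emit:
{"method": "step_arm", "body": {
  "commands": [
    [[0,0,1],0],
    [[0,0,1],0],
    [[0,0,1],0],
    [[0.4,0,0.3],0],
    [[0,0,0],0]
  ],
  "gripper": -1
}}

```text
time_s: 23.0
eef_pos: [501.5, -250.4, 350.6]
ee_rot: [0.706, -0.058, 0.704, 0.057]
force: [0.2, 0.2, -0.6]
grip_width: 1.002
```

Run:
```python
from h import *
import pickle
s=ctrl.sense(); print(s["eef_pos"],s["time_s"],s["joints"].round(2))
c=capture("wrist"); cv2.imwrite("pics/w17.png",c["image"]); pickle.dump(c,open("w17.pkl","wb"))
h=np.array([595.7,-231.3,77]); e=np.array([.987,.161,0])
for q in (1.57,1.65):
  for L in (40,165,195): print(q,L,proj(c,h-e*L*np.cos(q)+np.array([0,0,L*np.sin(q)])).round(1))
```

```text
[ 501.53027776 -250.35605422  350.59831418] 23.0 [-0.67  0.35  1.18  0.    1.62 -2.41]
1.57 40 [281.6 261.7]
1.57 165 [282.7 325.9]
1.57 195 [283.1 350.6]
1.65 40 [281.6 264.2]
1.65 165 [282.6 339.7]
1.65 195 [283.  368.3]
```

View pics/w17.png

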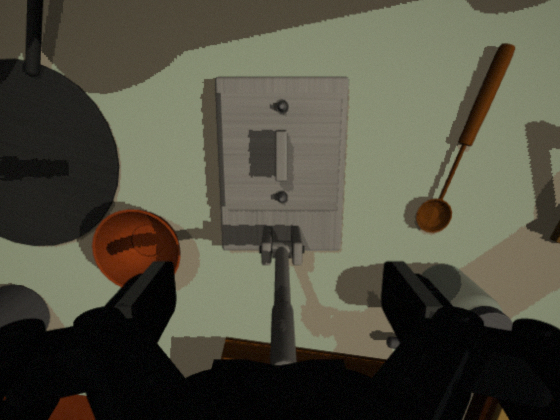

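Emit:
{"method": "step_arm", "body": {
  "commands": [
    [[0.5,0.1,-0.2],0],
    [[0.8,0.2,-0.2],0],
    [[0.8,0.15,-0.2],0],
    [[0.5,0.05,-0.2],0],
    [[0,0,0],0]
  ]
}}

```text
time_s: 23.55
eef_pos: [605.1, -229.5, 312.9]
ee_rot: [0.703, -0.056, 0.707, 0.059]
force: [-1.4, -0.3, -1.1]
grip_width: 0.999
```

Emit:
{"method": "step_arm", "body": {
  "commands": [
    [[0,0,0],0]
  ]
}}

```text
time_s: 23.65
eef_pos: [603.9, -230.2, 315.6]
ee_rot: [0.704, -0.057, 0.706, 0.058]
force: [-0.8, 0.2, 1.4]
grip_width: 0.994
```

Run:
```python
from h import *
import pickle
s=ctrl.sense(); print(s["eef_pos"],s["time_s"],s["joints"].round(2))
c=capture("wrist"); cv2.imwrite("pics/w18.png",c["image"])
c=capture("side"); cv2.imwrite("pics/s18.png",cv2.resize(c["image"][60:200,250:390],None,fx=4,fy=4))
c=capture("top"); cv2.imwrite("pics/t18.png",cv2.resize(c["image"][150:290,320:460],None,fx=4,fy=4))
```

```text
[ 603.87422537 -230.23852109  315.61242129] 23.65 [-0.55  0.57  0.93 -0.    1.64 -2.28]
```

View pics/w18.png

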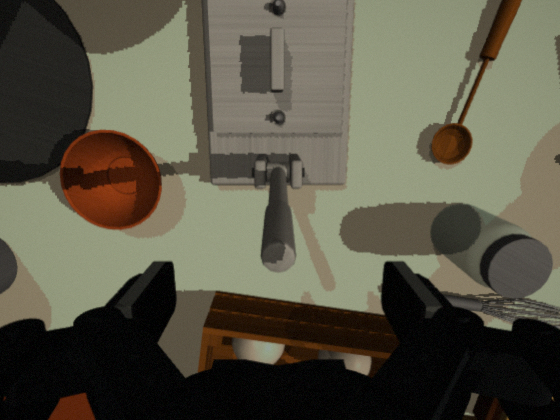

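View pics/s18.png

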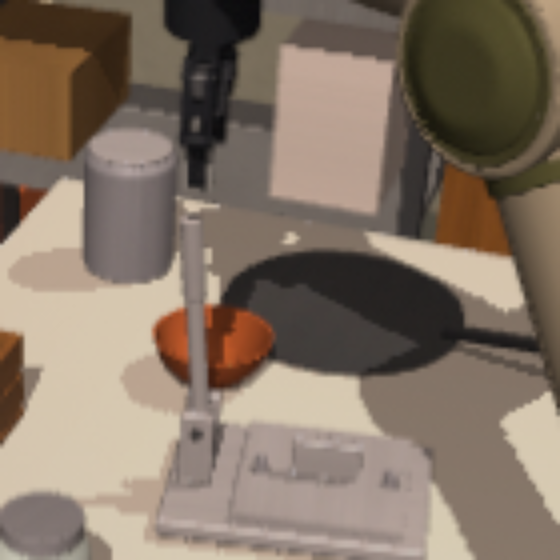

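Run:
```python
from h import *
c=capture("wrist"); s=ctrl.sense(); print(s["eef_pos"])
P=onz(c,279.5,254,271); print(P, (P[:2]-[595.7,-231.3])@[.987,.161])
```

```text
[ 603.85034374 -230.55413177  317.74880775]
[ 611.54543746 -228.37642404  271.        ] 16.110142499929275
```

Emit:
{"method": "step_arm", "body": {
  "commands": [
    [[0.13,0.03,-0.3],0],
    [[0,0,-0.6],0],
    [[0,0,-0.6],0],
    [[0,0,-0.5],0],
    [[0,0,0],0]
  ]
}}

```text
time_s: 24.35
eef_pos: [608.8, -228.5, 233.6]
ee_rot: [0.703, -0.056, 0.707, 0.058]
force: [-0.3, 1.0, 0.1]
grip_width: 1.001
```

Emit:
{"method": "step_arm", "body": {
  "commands": [
    [[0,0,0],0]
  ]
}}

```text
time_s: 24.45
eef_pos: [609.8, -229.1, 237.5]
ee_rot: [0.705, -0.057, 0.705, 0.057]
force: [-0.2, 0.6, 0.2]
grip_width: 0.997
```

Run:
```python
from h import *
c=capture("wrist"); s=ctrl.sense(); print(s["eef_pos"],s["force"])
cv2.imwrite("pics/w19.png",c["image"])
```

```text
[ 610.01733668 -229.18750729  238.2612116 ] [0.53524744 0.67199193 1.17135912]
```

View pics/w19.png

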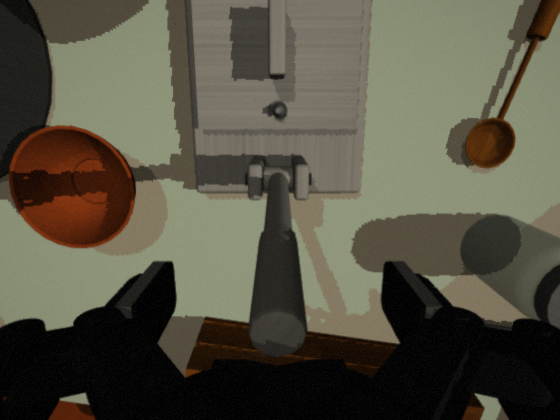

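Emit:
{"method": "step_arm", "body": {
  "commands": [
    [[0,0,-0.1],0],
    [[0,0,0],0],
    [[0,0,0],0],
    [[0,0,0],0],
    [[0,0,0],0]
  ],
  "gripper": 1,
  "force": 40
}}

```text
time_s: 25.0
eef_pos: [609.8, -229.4, 233.5]
ee_rot: [0.705, -0.058, 0.705, 0.057]
force: [-0.1, -0.3, 0.7]
grip_width: 0.222
```

Emit:
{"method": "step_arm", "body": {
  "commands": [
    [[0,0,0],0],
    [[0,0,0],0],
    [[0,0,0],0]
  ]
}}

```text
time_s: 25.3
eef_pos: [609.8, -229.4, 233.5]
ee_rot: [0.705, -0.057, 0.705, 0.057]
force: [0.7, -3.4, 2.6]
grip_width: 0.221
```

Run:
```python
import numpy as np
L=165.1;q=np.linspace(1.656,0,19)
h=-L*np.cos(q);z=L*np.sin(q)
for i in range(18):
    dh=h[i+1]-h[i];dz=z[i+1]-z[i]; print(i+1,q[i+1].round(2),(dh*.987/40).round(2),(dh*.161/40).round(2),(dz/40).round(2), "z",round(z[i+1]+69,1),"x",round(595.7+h[i+1]*.987,1))
```

```text
1 1.56 -0.37 -0.06 0.01 z 234.1 x 594.6
2 1.47 -0.37 -0.06 -0.02 z 233.3 x 579.6
3 1.38 -0.37 -0.06 -0.05 z 231.1 x 564.8
4 1.29 -0.36 -0.06 -0.09 z 227.5 x 550.2
5 1.2 -0.35 -0.06 -0.12 z 222.6 x 536.0
6 1.1 -0.34 -0.06 -0.16 z 216.4 x 522.4
7 1.01 -0.33 -0.05 -0.19 z 209.0 x 509.3
8 0.92 -0.31 -0.05 -0.22 z 200.4 x 497.0
9 0.83 -0.29 -0.05 -0.24 z 190.6 x 485.5
10 0.74 -0.26 -0.04 -0.27 z 179.8 x 474.9
11 0.64 -0.24 -0.04 -0.29 z 168.1 x 465.4
12 0.55 -0.21 -0.03 -0.31 z 155.6 x 456.9
13 0.46 -0.18 -0.03 -0.33 z 142.3 x 449.7
14 0.37 -0.15 -0.02 -0.35 z 128.4 x 443.7
15 0.28 -0.12 -0.02 -0.36 z 114.0 x 438.9
16 0.18 -0.09 -0.01 -0.37 z 99.2 x 435.5
17 0.09 -0.05 -0.01 -0.38 z 84.2 x 433.4
18 0.0 -0.02 -0.0 -0.38 z 69.0 x 432.7
```

Emit:
{"method": "step_arm", "body": {
  "commands": [
    [[-0.2,-0.03,0],0],
    [[-0.17,-0.03,0.01],0],
    [[0,0,0],0]
  ]
}}

```text
time_s: 25.6
eef_pos: [594.9, -231.8, 233.9]
ee_rot: [0.705, -0.057, 0.704, 0.057]
force: [1.2, -3.6, 1.8]
grip_width: 0.22
```

Emit:
{"method": "step_arm", "body": {
  "commands": [
    [[-0.37,-0.06,-0.02],0],
    [[-0.37,-0.06,-0.05],0],
    [[-0.36,-0.06,-0.09],0],
    [[-0.35,-0.06,-0.12],0],
    [[0,0,0],0]
  ]
}}

```text
time_s: 26.1
eef_pos: [536.1, -241.4, 222.4]
ee_rot: [0.705, -0.057, 0.705, 0.057]
force: [-1.8, -3.1, 1.3]
grip_width: 0.224
```

Emit:
{"method": "step_arm", "body": {
  "commands": [
    [[-0.34,-0.06,-0.16],0],
    [[-0.33,-0.05,-0.19],0],
    [[-0.31,-0.05,-0.22],0],
    [[-0.29,-0.05,-0.24],0],
    [[0,0,0],0]
  ]
}}

```text
time_s: 26.6
eef_pos: [485.5, -249.7, 189.5]
ee_rot: [0.704, -0.057, 0.705, 0.057]
force: [-2.2, -3.7, 0.9]
grip_width: 0.224
```

Emit:
{"method": "step_arm", "body": {
  "commands": [
    [[-0.26,-0.04,-0.27],0],
    [[-0.24,-0.04,-0.29],0],
    [[-0.21,-0.03,-0.31],0],
    [[-0.18,-0.03,-0.33],0],
    [[0,0,0],0]
  ]
}}

```text
time_s: 27.1
eef_pos: [450.5, -255.5, 141.0]
ee_rot: [0.704, -0.057, 0.705, 0.057]
force: [0.3, -5.5, -1.9]
grip_width: 0.222
```

Emit:
{"method": "step_arm", "body": {
  "commands": [
    [[-0.15,-0.02,-0.35],0],
    [[-0.12,-0.02,-0.36],0],
    [[-0.09,-0.01,-0.37],0],
    [[-0.04,-0.01,-0.25],0],
    [[0,0,0],0]
  ]
}}

```text
time_s: 27.6
eef_pos: [435.2, -258.0, 88.0]
ee_rot: [0.705, -0.057, 0.705, 0.057]
force: [1.8, -6.2, -1.6]
grip_width: 0.22
```

Run:
```python
from h import *
c=capture("wrist"); s=ctrl.sense(); print(s["eef_pos"],s["force"])
cv2.imwrite("pics/w20.png",c["image"])
c=capture("side"); cv2.imwrite("pics/s20.png",cv2.resize(c["image"][100:210,270:390],None,fx=5,fy=5))
```

```text
[ 435.27063042 -258.00131163   88.40301644] [ 1.27754094 -6.1771656  -1.53453639]
```

View pics/s20.png

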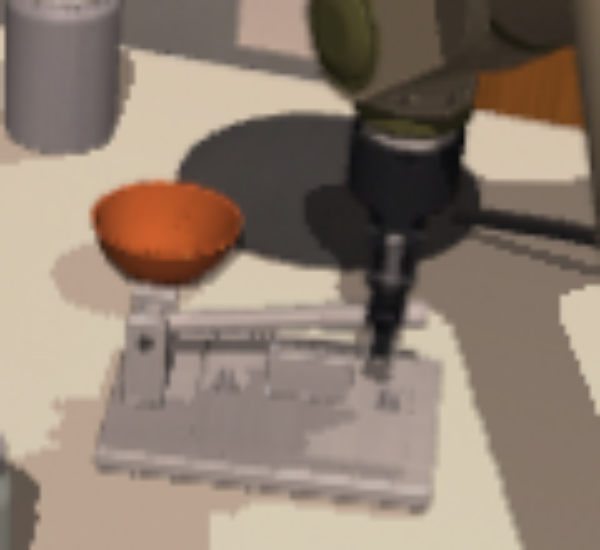

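View pics/w20.png

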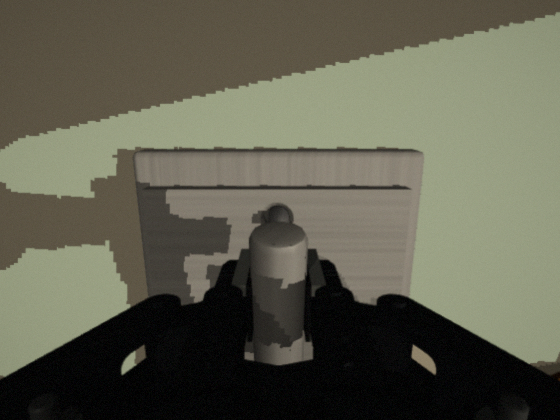

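Emit:
{"method": "step_arm", "body": {
  "commands": [
    [[-0.03,0,-0.2],0],
    [[-0.01,0,-0.2],0],
    [[0,0,-0.07],0],
    [[0,0,0],0]
  ]
}}

```text
time_s: 28.1
eef_pos: [433.7, -258.2, 69.5]
ee_rot: [0.705, -0.058, 0.704, 0.057]
force: [1.9, -8.0, -0.6]
grip_width: 0.221
```

Emit:
{"method": "step_arm", "body": {
  "commands": [
    [[0,0,-0.04],0],
    [[0,0,-0.02],0],
    [[0,0,0],0]
  ]
}}

```text
time_s: 28.4
eef_pos: [433.8, -258.3, 67.5]
ee_rot: [0.705, -0.058, 0.704, 0.057]
force: [2.3, -6.9, 0.1]
grip_width: 0.222
```

Emit:
{"method": "step_arm", "body": {
  "commands": [
    [[0,0,-0.04],0],
    [[0,0,-0.02],0],
    [[0,0,0],0]
  ]
}}

```text
time_s: 28.7
eef_pos: [433.8, -258.2, 65.1]
ee_rot: [0.705, -0.058, 0.704, 0.057]
force: [1.0, -7.3, 1.5]
grip_width: 0.223
```

Emit:
{"method": "step_arm", "body": {
  "commands": [
    [[0,0,-0.03],0],
    [[0,0,0],0]
  ]
}}

```text
time_s: 28.9
eef_pos: [433.8, -258.3, 63.9]
ee_rot: [0.705, -0.058, 0.704, 0.057]
force: [0.3, -7.2, 1.3]
grip_width: 0.221
```

Run:
```python
from h import *
import pickle
c=capture("wrist"); s=ctrl.sense(); print(s["eef_pos"],s["force"])
cv2.imwrite("pics/w21.png",c["image"]); pickle.dump(c,open("w21.pkl","wb"))
c=capture("side"); cv2.imwrite("pics/s21.png",cv2.resize(c["image"][130:210,280:380],None,fx=7,fy=7,interpolation=cv2.INTER_CUBIC)); pickle.dump(c,open("s21.pkl","wb"))
h=np.array([595.7,-231.3,77]); e=np.array([.987,.161,0])
for q in (0,.03,.06):
  for L in (0,165,195): print(q,L,((proj(c,h-e*L*np.cos(q)+np.array([0,0,L*np.sin(q)]))-[280,130])*7).round(1))
```

```text
[ 433.73931974 -258.26728957   63.91575711] [ 1.1640409  -7.68164413  1.09845663]
0 0 [144.2 237.7]
0 165 [469.8 276. ]
0 195 [529.7 283.2]
0.03 0 [144.2 237.7]
0.03 165 [470.8 267.7]
0.03 195 [531.  273.4]
0.06 0 [144.2 237.7]
0.06 165 [471.4 259.4]
0.06 195 [531.9 263.5]
```

View pics/s21.png

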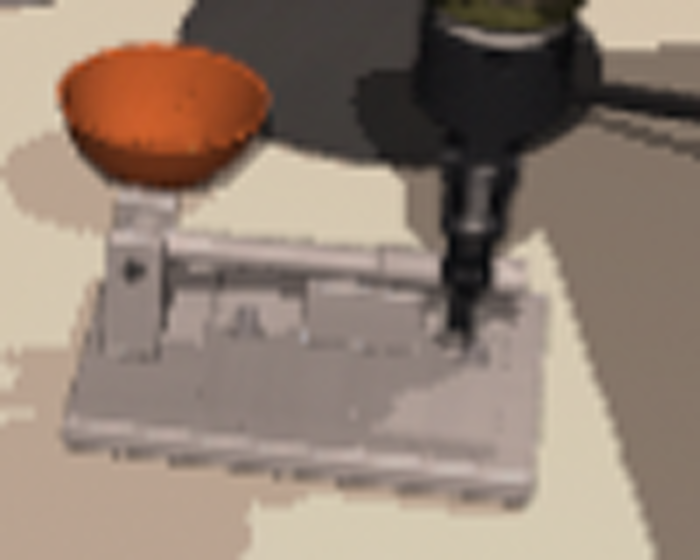

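View pics/w21.png

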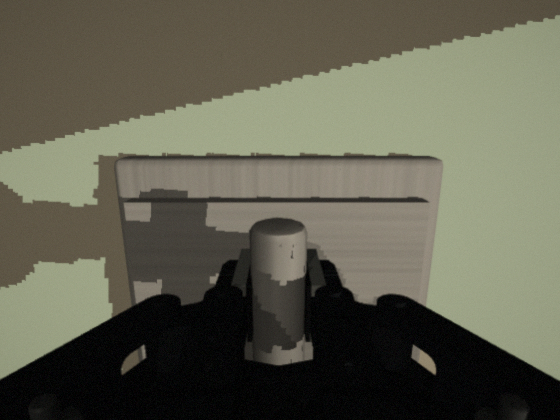

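Run:
```python
from h import *
import pickle
c=pickle.load(open("w21.pkl","rb"))
h=np.array([595.7,-231.3,77]); e=np.array([.987,.161,0]); l=np.array([-.161,.987,0])
for q in (-.03,0,.03,.06):
    n=e*np.sin(q)+np.array([0,0,np.cos(q)]); a=-e*np.cos(q)+np.array([0,0,np.sin(q)])
    print(q,[proj(c,h+a*L+n*k+l*w).round(1).tolist() for L,k,w in ((195,10,0),(195,-10,0),(195,0,10),(195,0,-10),(165,10,0))])
im=c["image"];cv2.imwrite("pics/w21z.png",cv2.resize(im[190:370,200:360],None,fx=3.3,fy=3.3))
s=pickle.load(open("s21.pkl","rb"));cv2.imwrite("pics/s21z.png",cv2.resize(s["image"][150:190,290:365],None,fx=10,fy=10,interpolation=cv2.INTER_CUBIC))
for q in (0,.03,.06):
    n=e*np.sin(q)+np.array([0,0,np.cos(q)]); a=-e*np.cos(q)+np.array([0,0,np.sin(q)])
    print(q,[((proj(s,h+a*L+n*k)-[290,150])*10).round(0).tolist() for L,k in ((40,8),(40,-8),(110,8),(110,-8),(195,10),(195,-10))])
```

```text
-0.03 [[279.1, 220.6], [279.1, 207.4], [305.7, 213.6], [252.5, 213.5], [279.0, 299.1]]
0 [[279.1, 226.4], [279.1, 210.4], [306.9, 217.8], [251.3, 217.7], [279.0, 306.8]]
0.03 [[279.1, 233.4], [279.1, 214.0], [308.2, 222.9], [250.0, 222.9], [279.0, 315.5]]
0.06 [[279.2, 241.6], [279.1, 218.5], [309.7, 229.1], [248.6, 229.0], [279.0, 325.3]]
0 [[219.0, 134.0], [216.0, 172.0], [417.0, 157.0], [413.0, 195.0], [660.0, 181.0], [653.0, 228.0]]
0.03 [[219.0, 131.0], [217.0, 169.0], [417.0, 149.0], [414.0, 187.0], [661.0, 166.0], [656.0, 214.0]]
0.06 [[218.0, 128.0], [218.0, 166.0], [417.0, 141.0], [415.0, 179.0], [662.0, 152.0], [658.0, 201.0]]
```

View pics/s21z.png

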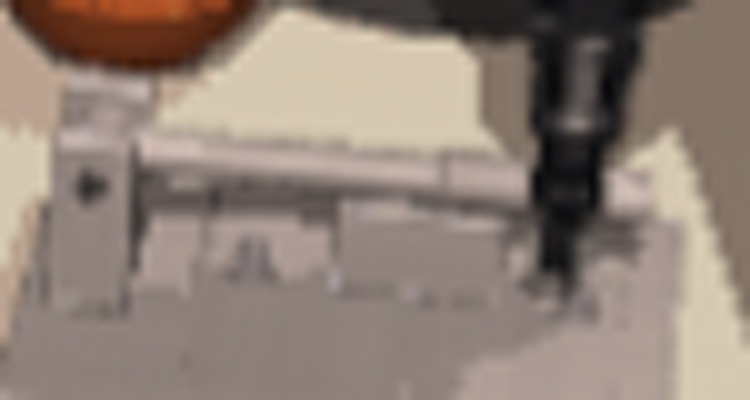

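View pics/w21z.png

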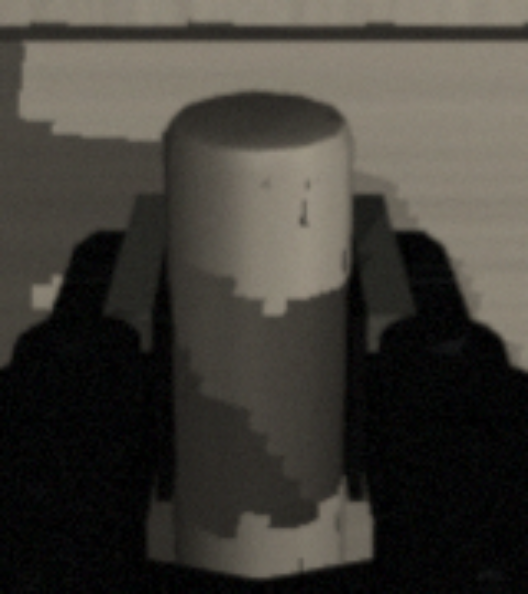

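Emit:
{"method": "step_arm", "body": {
  "commands": [
    [[0,0,-0.04],0],
    [[0,0,-0.04],0],
    [[0,0,0],0]
  ]
}}

```text
time_s: 29.3
eef_pos: [433.9, -258.2, 60.7]
ee_rot: [0.705, -0.058, 0.704, 0.057]
force: [2.5, -6.2, -0.9]
grip_width: 0.218
```

Emit:
{"method": "step_arm", "body": {
  "commands": [
    [[0,0,-0.04],0],
    [[0,0,0],0]
  ]
}}

```text
time_s: 29.5
eef_pos: [434.1, -258.2, 60.0]
ee_rot: [0.705, -0.058, 0.704, 0.057]
force: [0.2, -4.8, 11.2]
grip_width: 0.223
```

Emit:
{"method": "step_arm", "body": {
  "commands": [
    [[0,0,-0.03],0],
    [[0,0,0],0]
  ]
}}

```text
time_s: 29.7
eef_pos: [434.1, -258.3, 59.8]
ee_rot: [0.705, -0.058, 0.704, 0.056]
force: [-3.8, -1.3, 23.2]
grip_width: 0.22
```

Run:
```python
from h import *
import pickle
c=capture("wrist"); s=ctrl.sense(); print(s["eef_pos"],s["force"])
im=c["image"];cv2.imwrite("pics/w22z.png",cv2.resize(im[190:370,200:360],None,fx=3.3,fy=3.3))
h=np.array([595.7,-231.3,77]); e=np.array([.987,.161,0]); l=np.array([-.161,.987,0])
for q in (-.03,0,.03,.06):
    n=e*np.sin(q)+np.array([0,0,np.cos(q)]); a=-e*np.cos(q)+np.array([0,0,np.sin(q)])
    print(q,[((proj(c,h+a*L+n*k+l*w)-[200,190])*3.3).round(0).tolist() for L,k,w in ((195,10,0),(195,-10,0))])
```

```text
[ 434.11048464 -258.27059299   59.78783076] [-4.8386213  -0.91875031 22.5538923 ]
-0.03 [[262.0, 110.0], [262.0, 64.0]]
0 [[262.0, 130.0], [262.0, 74.0]]
0.03 [[262.0, 155.0], [262.0, 87.0]]
0.06 [[262.0, 183.0], [262.0, 102.0]]
```

View pics/w22z.png

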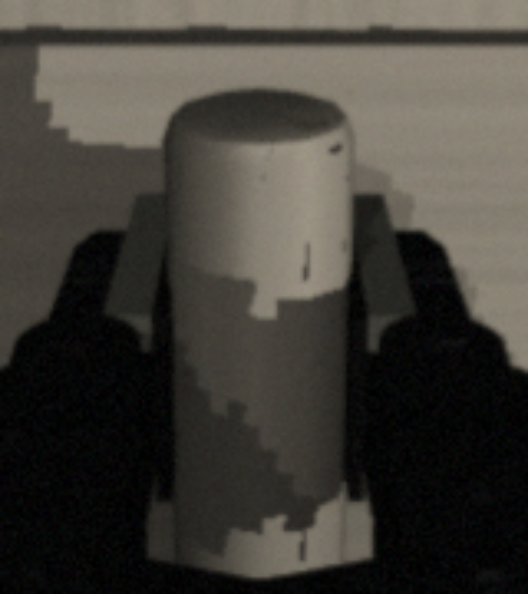

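Emit:
{"method": "step_arm", "body": {
  "commands": [
    [[0,0,0],0],
    [[0,0,0],0],
    [[0,0,0],0],
    [[0,0,0],0]
  ],
  "gripper": -0.3
}}

```text
time_s: 30.15
eef_pos: [432.8, -257.0, 57.4]
ee_rot: [0.704, -0.057, 0.705, 0.058]
force: [-0.4, 0.4, -0.8]
grip_width: 0.652
```

Emit:
{"method": "step_arm", "body": {
  "commands": [
    [[0,0,0.3],0],
    [[0,0,0.8],0],
    [[0,0,0.8],0],
    [[0,0,0.3],0],
    [[0,0,0],0]
  ]
}}

```text
time_s: 30.65
eef_pos: [433.4, -257.8, 147.6]
ee_rot: [0.706, -0.058, 0.704, 0.056]
force: [0.0, 0.0, -0.3]
grip_width: 0.649
```

Run:
```python
from h import *
import pickle
c=capture("wrist"); s=ctrl.sense(); print(s["eef_pos"],s["force"],s["time_s"])
cv2.imwrite("pics/w23.png",c["image"])
h=np.array([595.7,-231.3,77]); e=np.array([.987,.161,0]); l=np.array([-.161,.987,0])
s=capture("side");cv2.imwrite("pics/s23.png",cv2.resize(s["image"][140:190,290:365],None,fx=10,fy=10,interpolation=cv2.INTER_CUBIC))
for q in (0,.03,.06):
    n=e*np.sin(q)+np.array([0,0,np.cos(q)]); a=-e*np.cos(q)+np.array([0,0,np.sin(q)])
    print(q,[((proj(s,h+a*L+n*k)-[290,140])*10).round(0).tolist() for L,k in ((40,8),(40,-8),(110,8),(110,-8),(195,10),(195,-10))])
    print(q,[proj(c,h+a*L+n*k+l*w).round(1).tolist() for L,k,w in ((195,10,0),(195,-10,0))])
```

```text
[ 432.90548718 -257.36129753  145.97386926] [ 0.7391296 -0.0311465 -0.2912226] 30.7
0 [[219.0, 234.0], [216.0, 272.0], [417.0, 257.0], [413.0, 295.0], [660.0, 281.0], [653.0, 328.0]]
0 [[278.3, 180.7], [278.4, 174.8]]
0.03 [[219.0, 231.0], [217.0, 269.0], [417.0, 249.0], [414.0, 287.0], [661.0, 266.0], [656.0, 314.0]]
0.03 [[278.3, 183.4], [278.4, 176.1]]
0.06 [[218.0, 228.0], [218.0, 266.0], [417.0, 241.0], [415.0, 279.0], [662.0, 252.0], [658.0, 301.0]]
0.06 [[278.3, 186.5], [278.4, 177.7]]
```

View pics/w23.png

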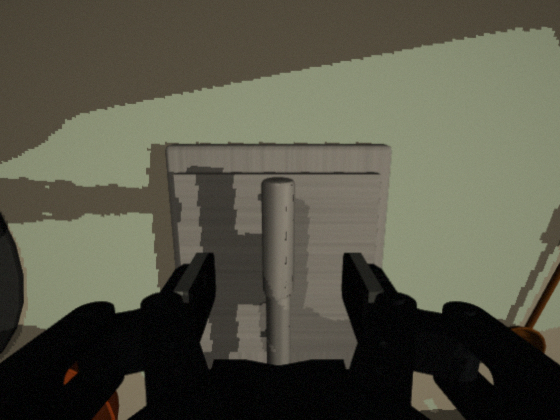

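View pics/s23.png

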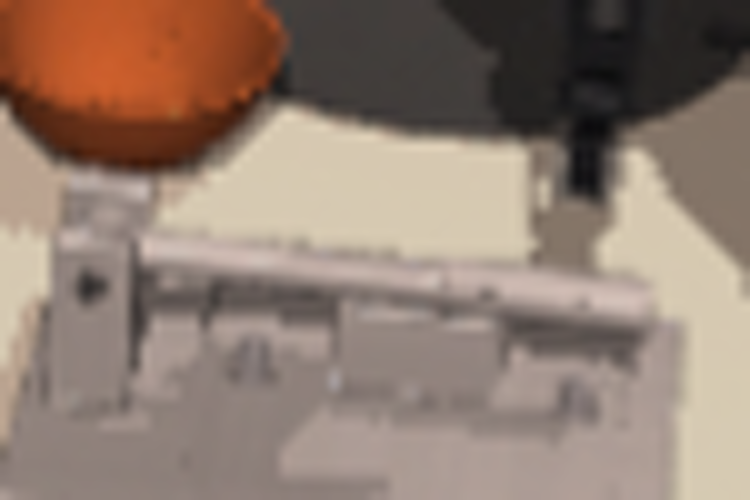

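Both views put the lever at about 0 rad. I'll confirm with a gentle press from above with the fingers shut.

Emit:
{"method": "step_arm", "body": {
  "commands": [
    [[0,0,0],0],
    [[0,0,0],0],
    [[0,0,0],0],
    [[0,0,0],0],
    [[0,0,0],0]
  ],
  "gripper": 1
}}

```text
time_s: 31.25
eef_pos: [432.9, -257.4, 145.8]
ee_rot: [0.705, -0.057, 0.705, 0.057]
force: [0.2, -0.6, 0.6]
grip_width: 0.002
```

Emit:
{"method": "step_arm", "body": {
  "commands": [
    [[0,0,0],0],
    [[0,0,-0.5],0],
    [[0,0,-0.4],0],
    [[0,0,-0.1],0],
    [[0,0,0],0]
  ]
}}

```text
time_s: 31.75
eef_pos: [432.8, -257.4, 105.8]
ee_rot: [0.705, -0.057, 0.705, 0.057]
force: [-0.1, 0.2, -0.3]
grip_width: -0.003
```

Emit:
{"method": "step_arm", "body": {
  "commands": [
    [[0,0,-0.06],0],
    [[0,0,-0.04],0],
    [[0,0,0],0]
  ]
}}

```text
time_s: 32.05
eef_pos: [433.0, -257.5, 102.2]
ee_rot: [0.705, -0.057, 0.705, 0.057]
force: [0.1, 0.4, -1.1]
grip_width: 0.002
```

Emit:
{"method": "step_arm", "body": {
  "commands": [
    [[0,0,-0.06],0],
    [[0,0,-0.04],0],
    [[0,0,0],0]
  ]
}}

```text
time_s: 32.35
eef_pos: [433.1, -257.6, 98.9]
ee_rot: [0.705, -0.058, 0.705, 0.057]
force: [-2.9, 2.1, 10.0]
grip_width: 0.001
```

Emit:
{"method": "step_arm", "body": {
  "commands": [
    [[0,0,-0.03],0],
    [[0,0,0],0]
  ]
}}

```text
time_s: 32.55
eef_pos: [433.2, -257.7, 98.7]
ee_rot: [0.705, -0.058, 0.705, 0.057]
force: [-5.5, 3.4, 20.8]
grip_width: -0.0
```

The tips meet the bar top at z≈87.8 (87 expected at 0 rad) and it's rigid there. I'll retreat.

Emit:
{"method": "step_arm", "body": {
  "commands": [
    [[0,0,0.3],0],
    [[0,0,0.9],0],
    [[0,0,1],0],
    [[0,0,1],0],
    [[0,0,0.6],0]
  ]
}}

```text
time_s: 33.05
eef_pos: [433.3, -257.7, 252.1]
ee_rot: [0.706, -0.058, 0.704, 0.056]
force: [-0.5, -0.2, 0.1]
grip_width: -0.001
```

Emit:
{"method": "step_arm", "body": {
  "commands": [
    [[-0.5,0,0.3],0],
    [[-0.8,0,0],0],
    [[-0.8,0,0],0],
    [[0,0,0],0],
    [[0,0,0],0]
  ]
}}

```text
time_s: 33.55
eef_pos: [348.9, -257.6, 261.2]
ee_rot: [0.705, -0.057, 0.705, 0.057]
force: [0.3, -0.1, 0.3]
grip_width: 0.001
```

Run:
```python
from h import *
c=capture("side"); cv2.imwrite("pics/s24.png",c["image"]); s=ctrl.sense(); print(s["eef_pos"],s["time_s"],s["dq"].round(3))
c=capture("wrist"); cv2.imwrite("pics/w24.png",c["image"])
```

```text
[ 349.32760818 -257.60172176  261.03467159] 33.6 [ 0.012  0.016 -0.007 -0.001 -0.001 -0.001]
```

View pics/s24.png

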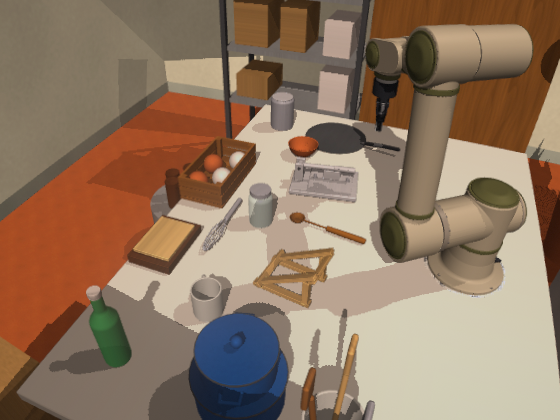

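View pics/w24.png

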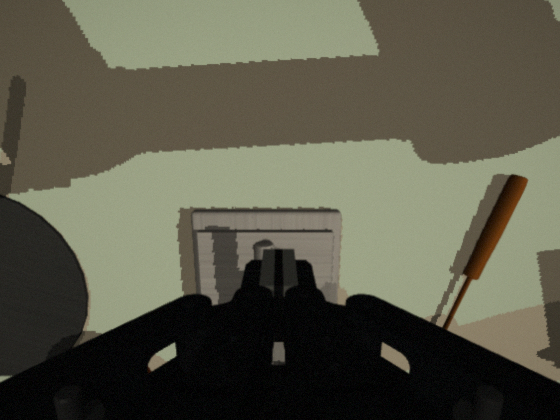

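The side view shows the press closed at (325,180), the empty rack, and every bystander where it started. The robot is clear of everything, so I'm handing in.

Run:
```python
from h import *
print(ticket.finish_job())
```

```text
the job is handed in; nothing more can be done
None
```

The press is back together: the plate sits over both pins and looks flush, and the lever is down against its stop. I handed it in at about 34 s, with the gripper well clear and the bystanders where they started in the side view.

- **Levelling the plate:** the tool cannot pitch, so I lifted the plate at its 32° slope and levelled it against a free patch of table. I then regripped it and carried it flat.
- **Seating the plate:** it arrived tilted 2–3° and about 2 mm off in the grip. I corrected the offset from the wrist camera, with the near pin within about 0.6 mm of the hole centre. I then lowered it in small steps with a light grip; pressing at about 27 N moved it no further, so I released it.
- **Lever:** I gripped it and swung it through its arc. At the bottom the gripper ended about 9 mm lower than I had worked out, so the bar had shifted in the pads. Both camera views afterwards put the lever at about 0 rad. A press from above with shut fingers met the bar at 87.8 mm (87 mm expected) and was rigid at about 21 N.
- **Highest forces:** the wrist readings at the ends of moves peaked at about 42 N, through the fingers, while levelling and regripping the plate on the table. I saw no contact by the arm or gripper body.

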